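Stand a colour sample tile in its display stand

TASK

Put the red sample tile on show: stand it upright on one of its short edges on the bare counter and let go, then take it by its top edge and set it, still upright, in the wooden stand between the two cheeks. Then push the green stop up against it so that it is held against the back panel. It is ceramic, so never let it drop or topple, and leave the grey tile, the jars and the bottle where they are.

Things in the scene. Friction and masses are not known exactly. Their poses are not given: they have to be found in the camera images.
- tile_red: Brick-red ceramic sample tile to be stood up, 90 x 60 x 14 mm (its x, y, z), about 0.17 kg, same on both faces and both ends. At the start it lies flat on a fixed wooden riser block (50 x 36 x 20 mm high, centred under it, long sides parallel), so its underside is 20 mm above the counter and it overhangs the block by 12 mm on each long side. Origin: centre of its underside as it lies; x along its 90 mm length, z up through its thickness.
- tile_red_center (a point): The middle of the red tile (7 mm above its origin along its z); same axes as the tile.
- tile_grey: Grey tile of the same size on an equal riser, to be left alone; red and grey may be either way round on the counter. Origin and axes as for the red tile. The counter between the tiles and the stand, about y = -0.10 to 0 m for x = 0.40 to 0.55 m, is always bare.
- stand: Wooden display stand, fixed to the counter. Origin: on the counter, below the bay; x points from the stop to the back panel, y across, z up. Base board 8 mm thick, x = -131 to 39 mm, 100 mm wide. Back panel: bay side at x = 30 mm, 8 mm thick, top at z = 53 mm. Two cheeks, inner faces at y = -38 and 38 mm, 8 mm thick, x = -12 to 38 mm, top at z = 88 mm.
- bay (a point): Point on top of the base board (8 mm above the counter), 7 mm in front of the back panel, midway between the cheeks; axes as the stand. The middle of the tile's lower edge ends here, within 10 mm in y: 60 mm width along y, thickness along x, 90 mm up. The cheeks leave 8 mm on each side of the tile, too little for fingers at its sides.
- stop (a joint): Travel of the green sliding stop on the stand (m), 0 = fully open, growing along the stand's x towards the back panel, up to 0.045. Its face is at x = -20 mm + travel in the stand's frame, so with the tile against the back panel it touches at 0.036. It slides against about 2 N of friction and stays where it is left.
- stop_push (a point): Middle of the flat outer face (56 mm wide, z = 10 to 53 mm above the counter) of the stop's upright push tab; 60 mm behind the stop's clamping face and 38 mm above the counter. Push it along the stand's x. Axes as the stand.
- jar_ochre: Glass jar with ochre colour in it, 68 mm wide, 78 mm high, to be left alone. Origin: centre of its underside.
- jar_rust: Glass jar with rust colour in it, 68 mm wide, 78 mm high, to be left alone. Origin: centre of its underside.
- bottle: Small straw-yellow bottle with a white cap, 38 mm wide, 105 mm high, to be left alone. Origin: centre of its underside.
There are look-alikes about, which are no part of the job. Of the things like the tile_red, leave any that is turquoise; of the rest the larger one is meant. Several things look just like the stand: the one meant starts nearest to the robot's base.

How it is judged:
By the outcome, as a careful person would: the job done as asked, in the order asked, and still so for the second after the job is handed in, with the robot touching nothing.
It also fails if it takes over 72 s, if anything falls off the work surface, if the arm or the gripper's body presses on something with over 40 N, if the wrist force passes 120 N, or if a joint passes its speed limit or range.

ROBOT

A 6-joint arm with a two-finger parallel gripper is mounted at the origin on the work surface. World frame = base frame: x ahead of the robot, y to its left, z up, the work surface at z = 0. Lengths are in m, angles in degrees, forces in N, time in s.
With the tool pointing down it reaches from about 0.4 to 0.825 m from the base axis. Payload 7 kg.
Tool frame: the origin (TCP) lies at the centre of the arm's flange, where the gripper is bolted on; the fingertips stand 178 mm ahead of it and the grasp point (between the pads) lies 159 mm ahead of it; x points along the fingers, y is the direction in which the jaws open and shut, and the axes are right-handed (so a half turn about x gives the same grasp; the last joint's range is limited). The gripper opens to 88 mm and grips with 3 to 60 N. Pads are 19 mm wide; open, the fingers measure 130 mm over their backs; the gripper's body (78 mm by 193 mm) begins 47 mm behind the grasp point.
Start: joints at [83.658, 20.546, 0.682, 0, -70.136, -16.507], TCP at [0.262, 0.622, 0.405] pointing down, gripper open.
Joint ranges: [-176.03, 176.03], [-82.01, 121.73], [-58.28, 71.71], [-173.87, 95.51], [-174.79, -0.11], [-173.66, 173.66]. Speed limits (degrees/s): [136.94, 136.94, 172.46, 180, 180, 180].

INTERFACE

Orientations are given as [roll, pitch, yaw] about the fixed x, y, z axes, in that order (R = Rz(yaw) Ry(pitch) Rx(roll)).
In Python, from plant import ctrl gives the robot as it stands. The module is installed in compiled form; this text tells all that it offers.
- The arm moves only by the shell command python3 -m inch 'ROWS'. ROWS is JSON, one flat list of numbers, 7 for each row, row after row: the shift along the tool's x, y, z in m, then the turn, a rotation vector about the tool's x, y, z in degrees, then the finger opening in m, from 0 to 0.0876. In form: [dx, dy, dz, rx, ry, rz, hand, dx, dy, dz, rx, ry, rz, hand, ...]. A call has 1 to 20 rows; each row shifts and turns the pose as measured when the row begins, along the tool's axes as they then stand; what a row does not reach is not made up. A row lasts 1/8 s, in which the tool goes at most 62.5 mm and 10.7 degrees, less where a joint would pass 70% of its speed; a pose out of reach is approached as far as the arm can. A call with a gripper value outside its range is refused whole. The fingers move at their own pace and stop on an object; the grip force is fixed at half the most. Time passes only in rows, so rows that do not move let the fingers close. It gives the time, the measured TCP pose, the force and the opening at its end, in the units of the state.
- ctrl.get_obs(): the state, without advancing time (a new reading comes with each control period).
- ctrl.snapshot(name): name is "side" or "top" or "wrist"; returns a dict with "color" (480x640x3 uint8, red, green, blue), "depth" (480x640 float32, m along the optical axis (not along the pixel's ray), 0 where there is no reading), "K" (3x3 intrinsics, pixels), "k1" (the pictures are not rectified: a ray, as slopes to the right and down, at radius r is drawn at 1 + k1 r^2 times it, then the intrinsics apply), "position" and "attitude" of the camera in the world; the wrist camera has in their place "hand_eye" (4x4, takes a point from camera to tool coordinates, whose origin is the TCP and whose axes are the tool frame's). Camera axes: x right, y up, looking along -z (the intrinsics and any distortion apply to the point x, -y, -z); pixel columns grow to the right and rows downward; lengths in m; the calibration is good to about 2 mm. A picture is of the moment at which its call begins: read the wrist's pose just before it.
- ctrl.close_job(): hands the job in, once; it reports no verdict.
The state is a dict: "clock": time; "joint_pos": joint angles; "qvel": joint speeds; "tau": joint torques, N m; "tool_pos": TCP position; "orientation": TCP orientation; "force": force on the tool from outside, world axes, zero at the start; "moment": the same for the moment, N m; "opening": finger opening in m.
Only numpy, scipy, OpenCV 4.12 (cv2) and the standard library are available. Lean on these libraries where they do the work, as an engineer would, in place of code of your own. Each camera call takes 0.05 s, during which the arm holds its last target.

## Working session

There is one attempt and no reset: what is moved stays moved. The work goes in short steps, Python scripts to look and compute and a shell command to move; the robot and the scene stay as the last step left them, time stands still between calls to the robot, and variables do not carry over. Pictures are saved under pics/ and viewed, and the job is handed in when it is done.

```bash
ls; mkdir -p pics; cat > h.py <<'E'
import numpy as np, cv2, json
from plant import ctrl
from scipy.spatial.transform import Rotation as R
def save(n,im): cv2.imwrite('pics/'+n, cv2.cvtColor(im,cv2.COLOR_RGB2BGR))
E
python3 - <<'E'
from h import *
o=ctrl.get_obs(); print(o)
for n in ['side','top','wrist']:
    s=ctrl.snapshot(n); np.save(f'{n}0.npy',s,allow_pickle=True)
    save(f'{n}0.png',s['color'])
    print(n,s['K'],s['k1'],s.get('position'),s.get('attitude'),s.get('hand_eye'))
E
```

```text
pics
{'clock': 0.0, 'joint_pos': array([ 8.36604917e+01,  2.05940868e+01,  6.34663260e-01, -2.12530172e-02,
       -7.01362629e+01, -1.65047287e+01]), 'qvel': array([-0.08778826, -0.00594438, -0.01031863,  0.07754699,  0.10705374,
        0.00966762]), 'tau': array([ 7.34117912e-04, -5.82710373e+01,  2.93064415e+01,  6.99800581e+00,
        6.95346709e-03, -1.59070282e-04]), 'tool_pos': array([0.26199993, 0.62187811, 0.4036957 ]), 'orientation': array([  94.71261831,   89.9022493 , -108.1388568 ]), 'force': array([ 0.18465387,  0.44296905, -1.25133316]), 'moment': array([0.01157886, 0.0340325 , 0.03131908]), 'opening': 0.08758635520747844}
side [[464.35886872   0.         322.64677769]
 [  0.         464.35886872 238.33286563]
 [  0.           0.           1.        ]] 0.014768379059957712 [-0.11935792 -0.83547172  0.74183957] [ 58.26723958  -1.2452915  -41.41839193] None
top [[485.70703615   0.         318.65750365]
 [  0.         485.70703615 236.74224275]
 [  0.           0.           1.        ]] -0.11417845819973885 [ 0.48178876 -0.03332927  1.26798144] [  6.39358728   1.52479447 -89.78501669] None
wrist [[390.234244     0.         310.02838089]
 [  0.         390.234244   238.33220829]
 [  0.           0.           1.        ]] 0.004780872772520018 None None [[ 6.45966439e-04  2.59814820e-01 -9.65658243e-01  2.00667506e-02]
 [ 9.99997366e-01 -2.29448093e-03  5.15965047e-05 -4.72585939e-04]
 [-2.20227888e-03 -9.65655733e-01 -2.59815617e-01 -7.04982019e-02]
 [ 0.00000000e+00  0.00000000e+00  0.00000000e+00  1.00000000e+00]]
```

View pics/top0.png

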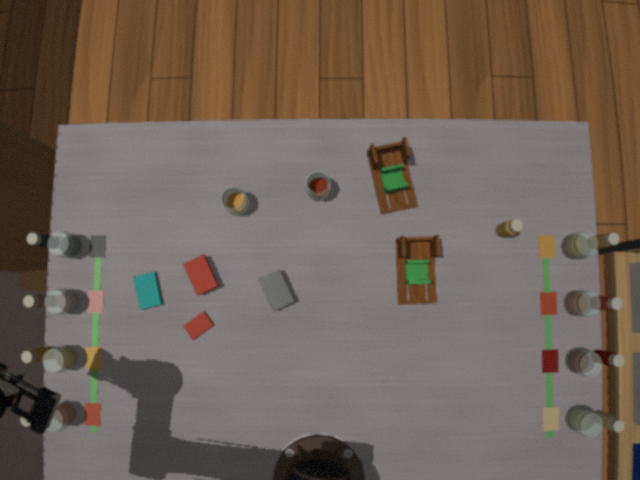

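View pics/side0.png

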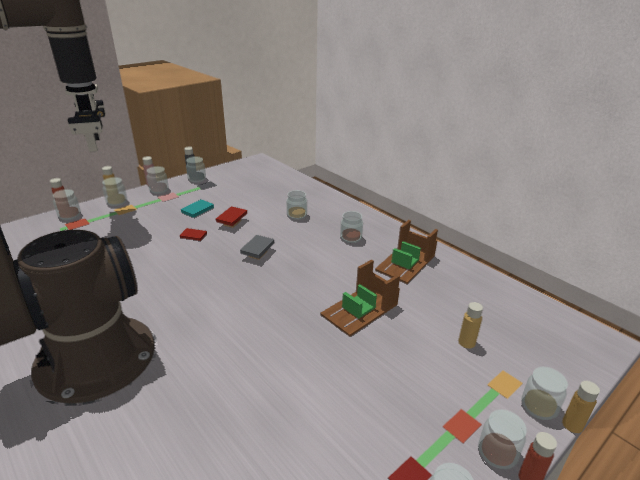

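View pics/wrist0.png

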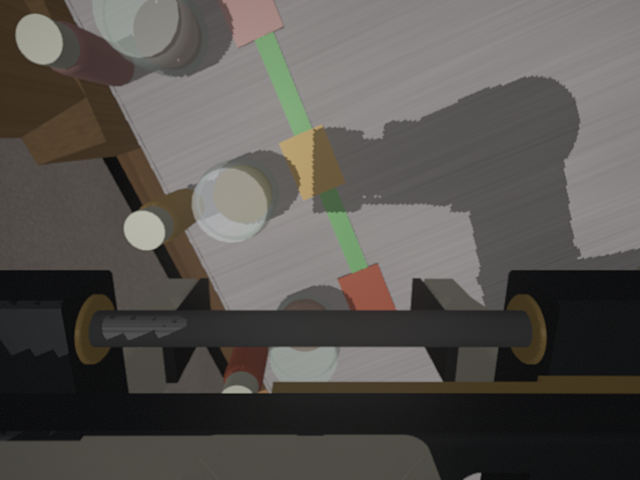

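The top view shows these candidates:
- **Red tile:** large red at (201,274), small red at (199,326), turquoise at (148,290) and grey at (277,290). I choose the large red one at (201,274).
- **Stand:** near one at (417,270), far one at (393,176). I choose the near one at (417,270).

Next I'll measure both and check them in close crops.

```bash
cat >> h.py <<'E'
def cam(s,T=None):
    """returns origin, Rot (world<-cam)"""
    if 'position' in s and s['position'] is not None:
        return np.array(s['position']), R.from_euler('xyz',s['attitude'],degrees=True).as_matrix()
    M=T@np.array(s['hand_eye']); return M[:3,3],M[:3,:3]
def toolT(o):
    T=np.eye(4);T[:3,:3]=R.from_euler('xyz',o['orientation'],degrees=True).as_matrix();T[:3,3]=o['tool_pos'];return T
def rays(s,px):
    px=np.asarray(px,float).reshape(-1,1,2)
    d=np.array([s['k1'],0,0,0,0.])
    u=cv2.undistortPointsIter(px,s['K'],d,None,None,(3,50,1e-10)).reshape(-1,2)
    return np.c_[u[:,0],-u[:,1],-np.ones(len(u))]
def onplane(s,px,z,T=None):
    p,Rm=cam(s,T); d=rays(s,px)@Rm.T
    return p+d*((z-p[2])/d[:,2])[:,None]
def bydepth(s,px,T=None):
    p,Rm=cam(s,T); px=np.asarray(px,float).reshape(-1,2)
    r=rays(s,px); z=np.array([s['depth'][int(round(v)),int(round(u))] for u,v in px])
    return p+(r*z[:,None])@Rm.T
def project(s,P,T=None):
    p,Rm=cam(s,T); c=(np.asarray(P,float).reshape(-1,3)-p)@Rm
    q=np.c_[c[:,0],-c[:,1],-c[:,2]]
    return cv2.projectPoints(q,np.zeros(3),np.zeros(3),s['K'],np.array([s['k1'],0,0,0,0.]))[0].reshape(-1,2)
def comps(mask,amin=30):
    n,l,st,c=cv2.connectedComponentsWithStats(mask.astype(np.uint8))
    return [(st[i],c[i],l==i) for i in range(1,n) if st[i][4]>=amin]
E
python3 - <<'E'
from h import *
s=np.load('top0.npy',allow_pickle=True).item()
im=s['color']; hsv=cv2.cvtColor(im,cv2.COLOR_RGB2HSV)
H,S,V=[hsv[...,i].astype(int) for i in range(3)]
def rep(name,mask,z,amin=40):
    for st,c,m in comps(mask,amin):
        cn=max(cv2.findContours(m.astype(np.uint8),cv2.RETR_EXTERNAL,cv2.CHAIN_APPROX_NONE)[0],key=len)
        pl=onplane(s,cn.reshape(-1,2),z)[:,:2]
        (a,b),(w,h),an=cv2.minAreaRect((pl*1000).astype(np.float32))
        dm=bydepth(s,[c])[0]
        print(name,st[4],c.round(1),'xy mm',round(a,1),round(b,1),'wh',round(w,1),round(h,1),'ang',round(an,1),'depthz',dm.round(4))
red=((H<6)|(H>174))&(S>130)&(V>80)
rep('red',red,.034)
rep('turq',(H>80)&(H<100)&(S>100),.034)
rep('green',(H>50)&(H<75)&(S>150)&(V>60),.053)
br=((H>4)&(H<16)&(S>120)&(V<130)); 
rep('brown',br,.008,150)
big=lambda x0,y0,x1,y1:cv2.resize(im[y0:y1,x0:x1],None,fx=4,fy=4,interpolation=cv2.INTER_CUBIC)
save('ctile.png',big(120,235,310,345)); save('cstand.png',big(350,130,460,315)[:, :])
E
```

```text
red 764 [200.6 274.7] xy mm 521.9 303.3 wh 88.7 59.2 ang 25.9 depthz [0.5215 0.3023 0.0379]
red 396 [198.2 325.1] xy mm 392.8 306.4 wh 41.4 63.8 ang 35.8 depthz [0.3914 0.312  0.0136]
red 305 [549.9 360.7] xy mm 303.6 -589.8 wh 37.3 53.2 ang 89.0 depthz [ 0.299  -0.6027  0.0045]
turq 739 [147.5 290.2] xy mm 480.3 443.5 wh 86.7 59.8 ang 14.5 depthz [0.4801 0.4524 0.0105]
brown 22154 [105.1  61.5] xy mm 1107.6 650.2 wh 535.4 687.3 ang 1.4 depthz [ 1.5137  1.0029 -0.7387]
brown 47875 [455.9  69.2] xy mm 961.1 -347.4 wh 726.0 1240.8 ang 1.4 depthz [ 1.4527 -0.5824 -0.7467]
brown 1594 [391.1 174.4] xy mm 788.3 -197.2 wh 185.8 110.3 ang 11.9 depthz [ 0.7861 -0.1892  0.0207]
brown 165 [ 42.5 170.3] xy mm 811.8 781.2 wh 62.7 69.2 ang 88.2 depthz [ 0.8999  1.0001 -0.3337]
brown 187 [318.5 185.1] xy mm 760.7 3.0 wh 37.9 42.4 ang 0.1 depthz [0.7588 0.0014 0.0153]
brown 151 [ 15.2 208. ] xy mm 704.3 857.4 wh 44.8 96.0 ang 6.0 depthz [ 0.7349  0.9809 -0.1685]
brown 211 [ 11.4 227.9] xy mm 641.1 864.1 wh 106.0 64.9 ang 57.8 depthz [ 0.6673  0.9728 -0.1452]
brown 1655 [416.1 266.8] xy mm 538.2 -258.7 wh 170.9 111.8 ang 1.7 depthz [ 0.5441 -0.25    0.0215]
brown 241 [ 34.6 263.9] xy mm 552.3 789.3 wh 82.8 80.3 ang 0.9 depthz [ 0.5617  0.9658 -0.2732]
brown 954 [606.3 302.7] xy mm 448.5 -765.0 wh 267.6 39.1 ang 0.1 depthz [ 0.4495 -0.7206  0.0813]
brown 477 [608.7 388.6] xy mm 220.1 -766.5 wh 37.4 137.9 ang 89.6 depthz [ 0.0658 -1.201  -0.7452]
brown 511 [608.2 454.4] xy mm 48.7 -767.5 wh 139.5 37.6 ang 1.0 depthz [-0.2125 -1.1993 -0.7436]
```

```bash
python3 - <<'E'
from h import *
im=cv2.imread('pics/cstand.png'); print(im.shape); cv2.imwrite('pics/cstand2.png',im[140*0+300:,:])
E
```

```text
(740, 440, 3)
```

View pics/ctile.png

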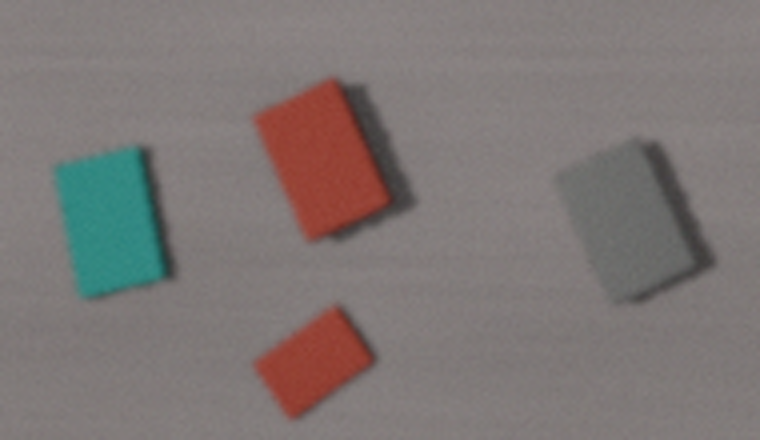

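View pics/cstand2.png

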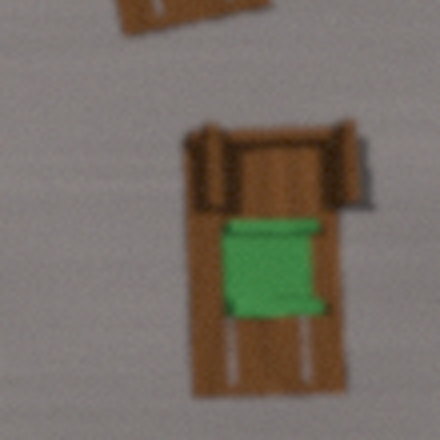

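```bash
cat >> h.py <<'E'
def delta(T,G):
    """tool-frame shift and rotvec (deg) from T to G"""
    d=T[:3,:3].T@(G[:3,3]-T[:3,3]); w=R.from_matrix(T[:3,:3].T@G[:3,:3]).as_rotvec(degrees=True); return d,w
def pose(grasp,x,y):
    x=np.array(x,float);x/=np.linalg.norm(x);y=np.array(y,float);y-=x*(x@y);y/=np.linalg.norm(y)
    G=np.eye(4);G[:3,:3]=np.c_[x,y,np.cross(x,y)];G[:3,3]=np.array(grasp)-.159*x;return G
E
python3 - <<'E'
from h import *
o=ctrl.get_obs();T=toolT(o);print(T.round(3), o['clock'])
s=np.load('side0.npy',allow_pickle=True).item()
im=s['color']; hsv=cv2.cvtColor(im,cv2.COLOR_RGB2HSV);H,S,V=[hsv[...,i].astype(int) for i in range(3)]
red=((H<6)|(H>174))&(S>130)
for st,c,m in comps(red,60):
    cn=max(cv2.findContours((m&(V>0)).astype(np.uint8),cv2.RETR_EXTERNAL,cv2.CHAIN_APPROX_NONE)[0],key=len)
    pl=onplane(s,cn.reshape(-1,2),.034)[:,:2]
    print(st,c.round(1),cv2.minAreaRect((pl*1000).astype(np.float32)))
t=np.load('top0.npy',allow_pickle=True).item()
# project measured tile top corners into side
c=np.array([.522,.3033]);a=np.radians(25.9);u=np.array([np.cos(a),np.sin(a)]);v=np.array([-u[1],u[0]])
P=[np.r_[c+i*.045*u+j*.03*v,.034] for i,j in((1,1),(1,-1),(-1,-1),(-1,1))]
print(project(s,P).round(1))
b=im.copy(); cv2.polylines(b,[project(s,P).round().astype(int)],True,(255,255,0),1)
save('sidetile.png',cv2.resize(b[180:280,160:320],None,fx=5,fy=5,interpolation=cv2.INTER_CUBIC))
print('jars',onplane(t,[[237,201]],.0),onplane(t,[[318,186]],0),'depth tile',np.median(bydepth(t,[[x,y] for x in range(190,212,2) for y in range(265,285,2)])[:,2]))
E
```

```text
[[-0.    -0.388 -0.921  0.262]
 [-0.001 -0.921  0.388  0.622]
 [-1.     0.001 -0.     0.404]
 [ 0.     0.     0.     1.   ]] 0.15
[216 207  31  19 349] [231.2 215.6] ((519.4178466796875, 295.6715087890625), (105.1778564453125, 69.44168090820312), 25.774707794189453)
[ 66 219  23  11  96] [ 76.5 223.8] ((139.27793884277344, 539.5294799804688), (57.38434600830078, 39.266841888427734), 4.828668594360352)
[180 228  27  13 226] [193. 234.] ((374.29058837890625, 270.9117431640625), (53.02434158325195, 70.61981201171875), 34.529029846191406)
[443 410  38  33 402] [462.1 424.7] ((424.2012634277344, -612.9681396484375), (55.02893829345703, 41.14024353027344), 0.9645703434944153)
[389 457  42  23 557] [410.1 471.4] ((281.4764099121094, -612.7868041992188), (40.75754165649414, 55.60747146606445), 89.07373809814453)
[519 456  34  24 308] [534.8 468.8] ((451.03350830078125, -735.0706176757812), (72.59395599365234, 33.224884033203125), 8.98763370513916)
[[230.4 206.3]
 [246.6 210. ]
 [231.3 222.7]
 [214.5 218.7]]
jars [[0.71973697 0.21960699 0.        ]] [[0.7597365  0.00321744 0.        ]] depth tile 0.03601752455828877
```

View pics/sidetile.png

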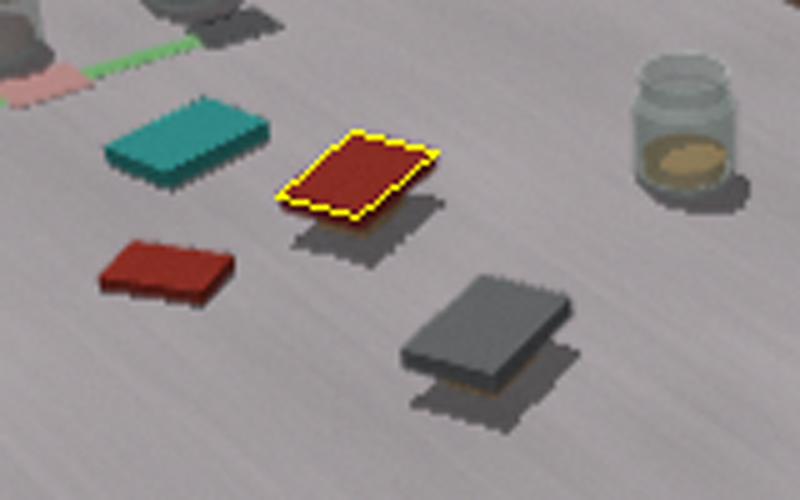

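Ray-cast and side view agree on the red tile: the outline lands on it at about (231,215). It measures 89 x 59 mm against the nominal 90 x 60, and its top is near 34 mm. Its centre is at (0.522, 0.303), with the long axis at 25.9°.

Plan:
1. Grip it across its width with the tool tilted inward.
2. Pitch it up 90° so that it stands.

I start by yawing and moving over it.

```bash
python3 -m inch '[0,0,0,-9.76,0,0,0.0876, 0,0,0,-9.76,0,0,0.0876, 0,0,0,-9.76,0,0,0.0876, 0,0,0,-9.76,0,0,0.0876, 0,0,0,-9.76,0,0,0.0876, 0,0,0,0,0,0,0.0876]'; cat > d.py <<'E'
from h import *
import sys
o=ctrl.get_obs();T=toolT(o)
a=np.radians(25.9);r=np.array([np.cos(a),np.sin(a),0]);t=np.array([-r[1],r[0],0]);z=np.array([0,0,1.])
def inwardpose(g,deg): 
    th=np.radians(deg); x=-np.sin(th)*r-np.cos(th)*z; return pose(g,x,T[:3,1])
E
python3 - <<'E'
from d import *
print(T.round(3),o['joint_pos'].round(1))
H=inwardpose([.522,.303,.030],50);print(H.round(3))
V=inwardpose([.522,.303,.030],0);V[:3,3]=H[:3,3]+[0,0,.17]
print('to V',[q.round(4) for q in delta(T,V)]);print('V to H',[q.round(4) for q in delta(V,H)])
E
```

```text
clock: 0.9
tool_pos: [0.2619, 0.6215, 0.4014]
orientation: [45.9, 89.7, -106.8]
force: [-1.0, 0.7, 0.3]
opening: 0.0876
[[-0.002  0.46  -0.888  0.262]
 [-0.005 -0.888 -0.46   0.621]
 [-1.     0.004  0.004  0.401]
 [ 0.     0.     0.     1.   ]] [ 83.7  20.7   0.5  -0.1 -70.1  33.7]
[[-0.689  0.444 -0.572  0.632]
 [-0.335 -0.896 -0.293  0.356]
 [-0.643 -0.01   0.766  0.132]
 [ 0.     0.     0.     1.   ]]
to V [array([ 0.1001,  0.4052, -0.2068]), array([-0.0005,  0.2289, -0.236 ])]
V to H [array([0.17, 0.  , 0.  ]), array([  0.6613, -49.9908,  -0.9766])]
```

```bash
sed -i 's/pose(g,x,T\[:3,1\])/pose(g,x,-t)/' d.py; python3 -m inch '[0,0.0405,-0.0207,1.5,0,0,0.0876, 0.01,0.0405,-0.0207,0,0,0,0.0876, 0.01,0.0405,-0.0207,0,0,0,0.0876, 0.01,0.0405,-0.0207,0,0,0,0.0876, 0.01,0.0405,-0.0207,0,0,0,0.0876, 0.01,0.0405,-0.0207,0,0,0,0.0876, 0.01,0.0405,-0.0207,0,0,0,0.0876, 0.01,0.0405,-0.0207,0,0,0,0.0876, 0.01,0.0405,-0.0207,0,0,0,0.0876, 0.01,0.0405,-0.0207,0,0,0,0.0876, 0,0,0,0,0,0,0.0876]'; python3 - <<'E'
from d import *
print(T.round(3),o['joint_pos'].round(1))
H=inwardpose([.522,.303,.030],50);V=inwardpose([.522,.303,.030],0);V[:3,3]=H[:3,3]+[0,0,.17]
print('to V',[q.round(4) for q in delta(T,V)])
s=ctrl.snapshot('wrist');save('w1.png',s['color'])
E
```

```text
clock: 2.28
tool_pos: [0.6297, 0.3321, 0.307]
orientation: [38.1, 89.5, -118.9]
force: [-1.2, -0.4, -0.2]
opening: 0.0875
[[-0.004  0.391 -0.921  0.63 ]
 [-0.007 -0.921 -0.391  0.332]
 [-1.     0.005  0.006  0.307]
 [ 0.     0.     0.     1.   ]] [ 43.5  27.8  -1.1   0.2 -61.5  69.4]
to V [array([ 0.0046, -0.0215, -0.0112]), array([-2.9101,  0.3684, -0.2745])]
```

View pics/w1.png

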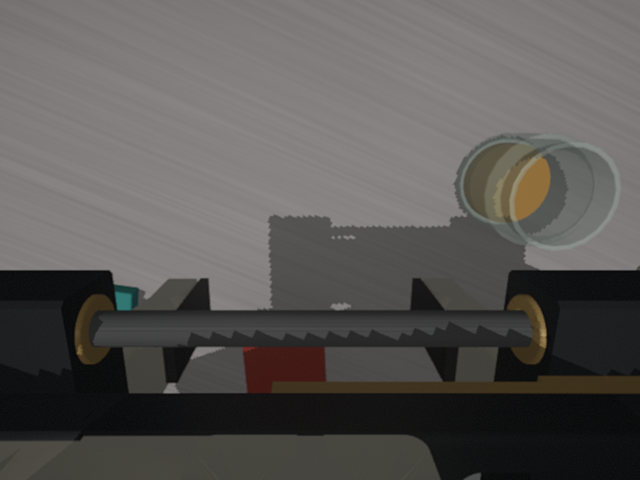

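```bash
python3 -m inch '[0,-0.0215,-0.011,-2.9,0.4,0,0.0876, 0,0,0,0,-10,0,0.0876, 0,0,0,0,-10,0,0.0876, 0,0,0,0,-10,0,0.0876, 0,0,0,0,-10,0,0.0876, 0,0,0,0,-10,0,0.0876, 0,0,0,0,0,0,0.0876]'; python3 - <<'E'
from d import *
print(T.round(3),o['joint_pos'].round(1))
for h in (.08,.03):
  H=inwardpose([.522,.303,h],50)
  d,w=delta(T,H);print(h,'to H',d.round(4),w.round(2),'world',(H[:3,3]-T[:3,3]).round(4))
s=ctrl.snapshot('side');save('s1.png',s['color'])
E
```

```text
clock: 3.2
tool_pos: [0.6254, 0.3709, 0.31]
orientation: [0.4, 39.0, -153.1]
force: [0.1, 0.9, -0.7]
opening: 0.0876
[[-0.693  0.448 -0.565  0.625]
 [-0.352 -0.894 -0.278  0.371]
 [-0.63   0.006  0.777  0.31 ]
 [ 0.     0.     0.     1.   ]] [  42.2   46.    28.9  -14.  -122.1   72.3]
0.08 to H [ 0.0814  0.0151 -0.0987] [ 0.22  0.97 -0.78] world [ 0.0061 -0.0147 -0.1278]
0.03 to H [ 0.1129  0.0148 -0.1375] [ 0.22  0.97 -0.78] world [ 0.0061 -0.0147 -0.1778]
```

View pics/s1.png

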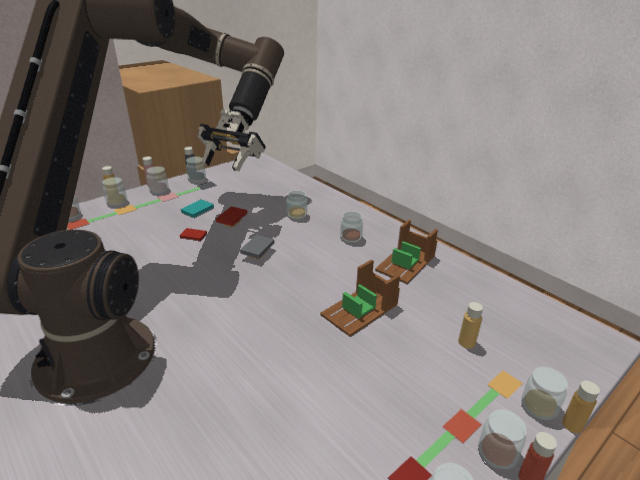

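The gripper, at (232,140), is tilted inward above the red tile at (231,215), and the jar at (297,205) is clear. I go down to a check height.

```bash
python3 -m inch '[0.02,0.004,-0.025,0.2,1,-0.8,0.0876, 0.02,0.004,-0.025,0,0,0,0.0876, 0.02,0.004,-0.025,0,0,0,0.0876, 0.02,0.004,-0.025,0,0,0,0.0876, 0,0,0,0,0,0,0.0876]'; python3 - <<'E'
from d import *
for h in (.03,):
  H=inwardpose([.522,.303,h],50)
  d,w=delta(T,H);print(h,'to H',d.round(4),w.round(2),'world',(H[:3,3]-T[:3,3]).round(4))
s=ctrl.snapshot('side');save('s2.png',cv2.resize(s['color'][100:260,150:350],None,fx=4,fy=4,interpolation=cv2.INTER_CUBIC))
E
```

```text
clock: 3.88
tool_pos: [0.6355, 0.3639, 0.1882]
orientation: [-0.1, 42.5, -153.7]
force: [-0.0, -0.9, 0.8]
opening: 0.0875
0.03 to H [ 0.0429  0.0052 -0.0367] [ 0.3  -2.45 -0.27] world [-0.004  -0.0077 -0.056 ]
```

View pics/s2.png

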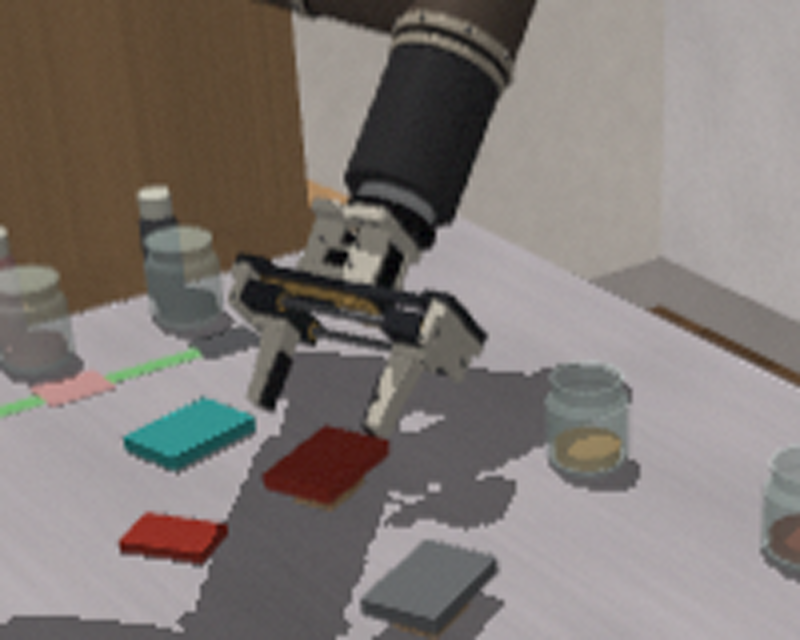

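The fingers straddle the red tile, and the ochre jar is well clear. Now the final descent.

```bash
python3 -m inch '[0.013,0.002,-0.012,0,-1,0,0.0876, 0.013,0.002,-0.012,0,-1,0,0.0876, 0.012,0.001,-0.011,0,-0.5,0,0.0876, 0,0,0,0,0,0,0.0876]'; python3 - <<'E'
from d import *
for h in (.03,):
  H=inwardpose([.522,.303,h],50)
  d,w=delta(T,H);print(h,'to H',d.round(4),w.round(2),'world',(H[:3,3]-T[:3,3]).round(4))
E
```

```text
clock: 4.42
tool_pos: [0.634, 0.359, 0.1414]
orientation: [-0.1, 40.5, -153.7]
force: [0.1, -0.4, 0.2]
opening: 0.088
0.03 to H [ 0.0086  0.0014 -0.0047] [ 0.43 -0.52 -0.34] world [-0.0025 -0.0028 -0.0092]
```

```bash
python3 -m inch '[0.0085,0.0014,-0.0047,0.4,-0.5,-0.3,0.0876, 0,0,0,0,0,0,0.0876]'; python3 - <<'E'
from d import *
for h in (.03,):
  H=inwardpose([.522,.303,h],50)
  d,w=delta(T,H);print(h,'to H',d.round(4),w.round(2),'world',(H[:3,3]-T[:3,3]).round(4))
s=ctrl.snapshot('side');save('s3.png',cv2.resize(s['color'][150:250,170:310],None,fx=5,fy=5,interpolation=cv2.INTER_CUBIC))
E
```

```text
clock: 4.68
tool_pos: [0.6316, 0.3561, 0.1317]
orientation: [0.0, 40.0, -154.1]
force: [-0.1, 0.7, 0.5]
opening: 0.0874
0.03 to H [-0.0003 -0.0002  0.0004] [-0.01 -0.   -0.02] world [-0.0001  0.0001  0.0005]
```

View pics/s3.png

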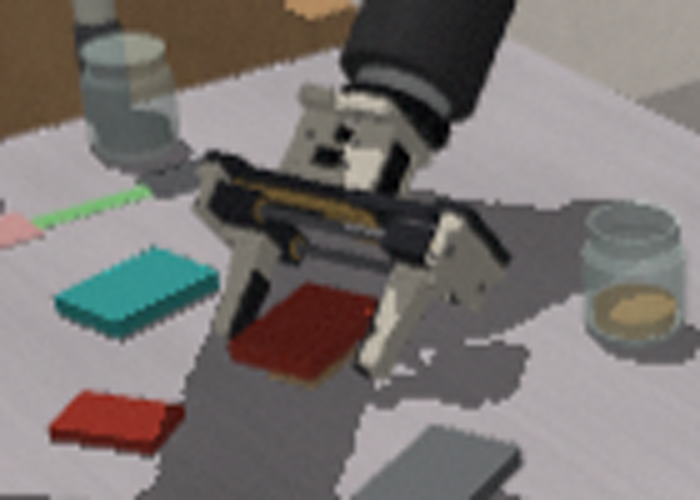

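The jaws straddle the tile with the pads at its long sides, so I close.

```bash
python3 -m inch '[0,0,0,0,0,0,0.05, 0,0,0,0,0,0,0.05, 0,0,0,0,0,0,0.05, 0,0,0,0,0,0,0.05, 0,0,0,0,0,0,0.05, 0,0,0,0,0,0,0.05]'; python3 - <<'E'
from d import *
H=inwardpose([.522,.303,.03],50);d,w=delta(T,H);print(d.round(4),w.round(2))
E

```

```text
clock: 5.48
tool_pos: [0.6324, 0.3567, 0.1339]
orientation: [-0.0, 40.2, -154.1]
force: [-0.2, 0.1, -1.1]
opening: 0.0597
[ 0.0019  0.0001 -0.0007] [ 0.04 -0.24 -0.03]
```

```bash
python3 -m inch '[-0.006,0,0.008,0,0,0,0.05, -0.019,0,0.023,0,0,0,0.05, -0.019,0,0.023,0,0,0,0.05, -0.019,0,0.023,0,0,0,0.05, -0.019,0,0.023,0,0,0,0.05, -0.019,0,0.023,0,0,0,0.05, -0.019,0,0.023,0,0,0,0.05, 0,0,0,0,0,0,0.05]'; python3 - <<'E'
from d import *
print(T.round(3),o['joint_pos'].round(1))
s=ctrl.snapshot('side');save('s4.png',cv2.resize(s['color'][100:250,150:350],None,fx=4,fy=4,interpolation=cv2.INTER_CUBIC))
E
```

```text
clock: 6.48
tool_pos: [0.6297, 0.3552, 0.332]
orientation: [-0.0, 40.4, -154.1]
force: [0.8, 0.3, -2.3]
opening: 0.0601
[[-0.685  0.437 -0.583  0.63 ]
 [-0.333 -0.899 -0.284  0.355]
 [-0.648 -0.     0.761  0.332]
 [ 0.     0.     0.     1.   ]] [  41.1   44.3   28.8  -13.7 -122.3   72.6]
```

View pics/s4.png

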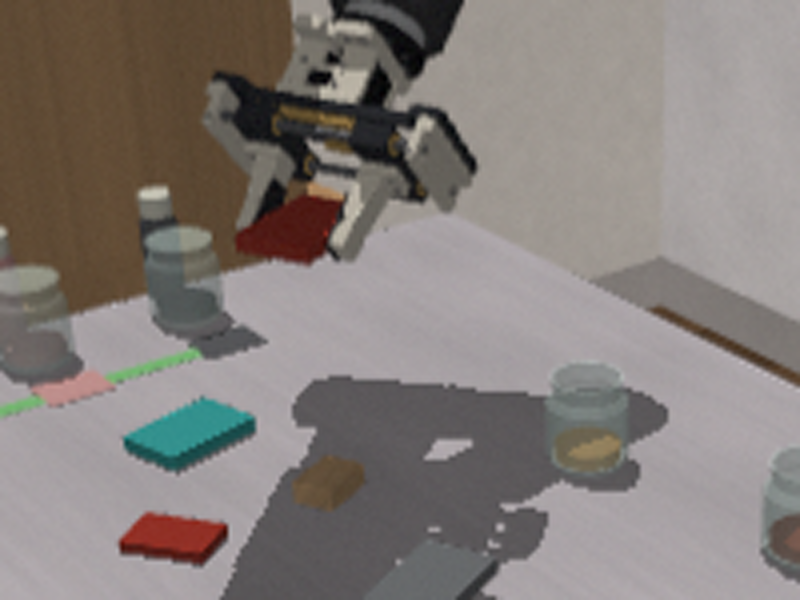

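The tile is lifted level, and the riser is left behind at (330,482) in the crop. I swing the tool back to vertical.

```bash
python3 -m inch '[0,0,0,0,10,0,0.05, 0,0,0,0,10,0,0.05, 0,0,0,0,10,0,0.05, 0,0,0,0,10,0,0.05, 0,0,0,0,10,0,0.05, 0,0,0,0,0,0,0.05]'; cat > e.py <<'E'
from h import *
o=ctrl.get_obs();T=toolT(o);z=np.array([0,0,1.])
def outpose(g,deg,az):
    a=np.radians(az);r=np.array([np.cos(a),np.sin(a),0]);t=np.array([-r[1],r[0],0])
    th=np.radians(deg); x=np.sin(th)*r-np.cos(th)*z; return pose(g,x,-t)
def show(n,G):
    d,w=delta(T,G);print(n,d.round(4),w.round(2))
E
python3 - <<'E'
from e import *
print(T.round(3),o['joint_pos'].round(1))
G=outpose([.52,-.05,.12],40,0);V=outpose([.52,-.05,.0],0,0);V[:3,3]=G[:3,3];print(G.round(3));show('V',V)
E
```

```text
clock: 7.28
tool_pos: [0.6272, 0.3536, 0.319]
orientation: [176.3, 89.3, 22.3]
force: [-0.7, -0.9, -1.6]
opening: 0.0596
[[ 0.012  0.438 -0.899  0.627]
 [ 0.005 -0.899 -0.438  0.354]
 [-1.     0.001 -0.013  0.319]
 [ 0.     0.     0.     1.   ]] [ 44.9  27.7   0.2   0.3 -61.9  70.9]
[[ 0.643  0.    -0.766  0.418]
 [ 0.    -1.    -0.    -0.05 ]
 [-0.766  0.    -0.643  0.242]
 [ 0.     0.     0.     1.   ]]
V [0.0728 0.2712 0.3659] [25.96 -0.73  0.12]
```

```bash
python3 -m inch '[0,0.015,0.02,0,0,0,0.05, 0,0.027,0.036,0,0,0,0.05, 0,0.027,0.036,0,0,0,0.05, 0,0.027,0.036,0,0,0,0.05, 0,0.027,0.036,0,0,0,0.05, 0,0.027,0.036,0,0,0,0.05, 0,0.027,0.036,0,0,0,0.05, 0,0.027,0.036,0,0,0,0.05, 0,0.027,0.036,0,0,0,0.05, 0,0.027,0.036,0,0,0,0.05, 0,0.015,0.02,0,0,0,0.05, 0,0,0,8.7,0,0,0.05, 0,0,0,8.7,0,0,0.05, 0,0,0,8.6,0,0,0.05, 0,0,0,0,0,0,0.05]'; 
python3 - <<'E'
from e import *
print(T.round(3),o['joint_pos'].round(1))
G=outpose([.52,-.05,.12],40,0);V=outpose([.52,-.05,.0],0,0);V[:3,3]=G[:3,3];show('V',V)
E
```

```text
clock: 9.15
tool_pos: [0.4104, -0.0638, 0.3202]
orientation: [20.0, 84.7, -161.2]
force: [-1.1, 0.2, -1.9]
opening: 0.0598
[[-0.088 -0.019 -0.996  0.41 ]
 [-0.03  -0.999  0.022 -0.064]
 [-0.996  0.032  0.088  0.32 ]
 [ 0.     0.     0.     1.   ]] [ 18.7   1.7 -35.6   0.  -58.1  70.1]
V [ 0.077  -0.0165 -0.0139] [-1.18  5.04 -1.78]
```

```bash
python3 -m inch '[0,-0.016,-0.014,-1.2,5,-1.8,0.05, 0,0,0,0,10,0,0.05, 0,0,0,0,10,0,0.05, 0,0,0,0,10,0,0.05, 0,0,0,0,10,0,0.05, 0,0,0,0,0,0,0.05]'; 
python3 - <<'E'
from e import *
print(T.round(3),o['joint_pos'].round(1))
for h in (.12,.047): G=outpose([.52,-.05,h],40,0);show(h,G)
s=ctrl.snapshot('side');save('s5.png',s['color'])
E
```

```text
clock: 9.9
tool_pos: [0.4641, -0.0899, 0.344]
orientation: [-177.2, 54.2, 4.8]
force: [-1.0, -1.2, -3.2]
opening: 0.0599
[[ 0.583  0.045 -0.812  0.464]
 [ 0.049 -0.999 -0.02  -0.09 ]
 [-0.811 -0.028 -0.584  0.344]
 [ 0.     0.     0.     1.   ]] [  6.2  -4.7 -58.1  44.5  -1.1  41.6]
0.12 [ 0.0579 -0.0391  0.0965] [1.05 4.29 2.87]
0.047 [ 0.1171 -0.037   0.1391] [1.05 4.29 2.87]
```

View pics/s5.png

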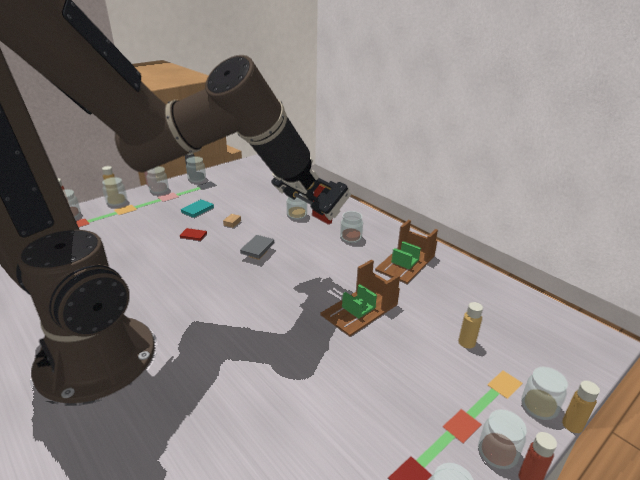

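The side view at (320,195) shows the tile held and pitched up. Joints 3 and 5 are near their limits here, so I fit a quick arm model to the logged poses to find a better spot and heading for standing the tile.

```bash
cat > kin.py <<'E'
from h import *
from scipy.optimize import least_squares
D=[([83.66,20.594,.635,-.021,-70.136],(.262,.6219,.4037),None),([43.5,27.8,-1.1,.2,-61.5],(.6297,.3321,.307),(-.004,-.007,-1)),
([44.9,27.7,.2,.3,-61.9],(.6272,.3536,.319),(.012,.005,-1)),([18.7,1.7,-35.6,0,-58.1],(.4104,-.0638,.3202),(-.088,-.03,-.996)),
([42.2,46,28.9,-14,-122.1],(.6254,.3709,.310),(-.693,-.352,-.63)),([41.1,44.3,28.8,-13.7,-122.3],(.6297,.3552,.332),(-.685,-.333,-.648)),
([6.2,-4.7,-58.1,44.5,-1.1],(.4641,-.0899,.344),(.583,.049,-.811))]
def fk(q,P):
    a1,b,d1,L1,L2,a3,d6=P
    r=lambda ax,d:R.from_euler(ax,d,degrees=True).as_matrix()
    A=r('z',q[0]);p=A@[a1,b,d1]
    U=A@r('y',q[1]);p=p+U@[0,0,L1]
    F=A@r('y',q[1]-q[2]);p=p+F@[L2,0,a3]
    W=F@r('x',q[3])@r('y',-q[4]);x=W[:,0]
    return p+d6*x,x
def res(P): return np.concatenate([np.r_[(fk(q,P)[0]-t), 0.05*(fk(q,P)[1]-x if x is not None else np.zeros(3))] for q,t,x in D])
F=least_squares(res,[0,-.19,.35,.4,.4,0,.1])
if __name__=='__main__': print(F.x.round(4)); print((res(F.x).reshape(-1,6)*1000).round(1))
def ik(pos,x,q0):
    f=lambda q:np.r_[fk(q,F.x)[0]-pos,.1*(fk(q,F.x)[1]-x)]
    lo=[-176,-82,-58.28,-173,-174];hi=[176,121,71.7,95,-.11]
    s=least_squares(f,np.clip(q0,np.array(lo)+.1,np.array(hi)-.1),bounds=(lo,hi)); return s.x,np.abs(s.fun).max()
E
python3 kin.py; python3 - <<'E'
from kin import *
for P in ((.52,-.05),(.53,-.08),(.545,-.05),(.54,-.02)):
  for deg in (40,35,30):
    for h in (.047,.10):
      R_=np.hypot(*P); az=np.degrees(np.arctan2(P[1],P[0]))+np.degrees(np.arcsin(.192/R_))
      out=[]
      for hd in (az,):
        a=np.radians(hd);th=np.radians(deg);x=np.array([np.sin(th)*np.cos(a),np.sin(th)*np.sin(a),-np.cos(th)])
        q,e=ik(np.r_[P,h]-.159*x,x,[hd,0,-45,0,-20]);out.append((round(hd,1),q.round(1),round(e,4)))
      print(P,deg,h,out)
E
```

```text
[ 0.1931 -0.1617  0.0113  0.5972  0.2161  0.0644  0.177 ]
[[-31.9 -15.7 -23.6   0.    0.    0. ]
 [-17.8  26.4   7.5  -0.2   0.2   0. ]
 [-22.1  22.3   1.4  -0.4   0.3   0. ]
 [ 25.1  40.5  32.1  -0.1  -0.    0. ]
 [ 37.5 -37.    2.7  13.8 -15.2   0. ]
 [ 31.6 -39.9  -3.8  13.2 -15.   -0. ]
 [-21.2 -22.2 -16.2  -0.1   1.4   0. ]]
(0.52, -0.05) 40 0.047 [(np.float64(16.1), array([  4.4,  14.6, -58.3,  30.7, -24. ]), np.float64(0.0698))]
(0.52, -0.05) 40 0.1 [(np.float64(16.1), array([  6.2,   5.9, -58.3,  30.1, -19.5]), np.float64(0.0486))]
(0.52, -0.05) 35 0.047 [(np.float64(16.1), array([  5.5,  14.4, -58.3,  28.9, -22.5]), np.float64(0.0612))]
(0.52, -0.05) 35 0.1 [(np.float64(16.1), array([  7.2,   6. , -58.3,  27.9, -17.8]), np.float64(0.0402))]
(0.52, -0.05) 30 0.047 [(np.float64(16.1), array([  6.6,  14.4, -58.3,  26.9, -21. ]), np.float64(0.0525))]
(0.52, -0.05) 30 0.1 [(np.float64(16.1), array([  8.3,   6.3, -58.3,  25.2, -16.2]), np.float64(0.0315))]
(0.53, -0.08) 40 0.047 [(np.float64(12.4), array([  1.3,  15.7, -58.3,  33.3, -22. ]), np.float64(0.0677))]
(0.53, -0.08) 40 0
[... 1103 characters left out ...]
[  8.3,   8.3, -58.3,  31.8, -11.8]), np.float64(0.0271))]
(0.54, -0.02) 40 0.047 [(np.float64(18.7), array([  7.7,  16. , -58.3,  34.2, -21.4]), np.float64(0.0674))]
(0.54, -0.02) 40 0.1 [(np.float64(18.7), array([  9.4,   7.5, -58.3,  34.6, -16.8]), np.float64(0.0462))]
(0.54, -0.02) 35 0.047 [(np.float64(18.7), array([  8.9,  15.7, -58.3,  32.5, -19.7]), np.float64(0.0584))]
(0.54, -0.02) 35 0.1 [(np.float64(18.7), array([ 10.5,   7.5, -58.3,  32.5, -14.9]), np.float64(0.0374))]
(0.54, -0.02) 30 0.047 [(np.float64(18.7), array([  9.9,  15.6, -58.3,  30.3, -17.9]), np.float64(0.0492))]
(0.54, -0.02) 30 0.1 [(np.float64(18.7), array([ 11.5,   7.7, -58.3,  29.5, -13.1]), np.float64(0.0284))]
```

```bash
sed -i "s/r('x',q\[3\])/r('x',-q[3])/" kin.py; python3 kin.py;  python3 - <<'E'
from kin import *
for q,t,x in D: print(np.degrees(np.arctan2(t[1],t[0])).round(1), np.hypot(t[0],t[1]).round(4), round(np.hypot(t[0],t[1])*np.sin(np.radians(q[0])-np.arctan2(t[1],t[0])),4))
E
```

```text
[ 0.1713 -0.1834  0.0216  0.6428  0.2321  0.0571  0.2189]
[[ -9.7 -11.3 -24.9   0.    0.    0. ]
 [  5.1  16.5   2.1   0.1  -0.    0. ]
 [  2.1  13.2  -3.7  -0.1  -0.    0. ]
 [ 16.9  14.8  30.7  -0.1  -0.    0. ]
 [ -7.6   2.3   6.7   0.    0.    0. ]
 [-11.6  -1.2   0.6  -0.    0.1  -0. ]
 [-15.5 -48.8 -11.6   0.    0.    0. ]]
67.2 0.6748 0.1917
27.8 0.7119 0.1926
29.4 0.72 0.1923
-8.8 0.4153 0.192
30.7 0.7271 0.1453
29.4 0.723 0.1463
-11.0 0.4727 0.1395
```

```bash
python3 - <<'E'
s=open('kin.py').read()
s=s.replace("a1,b,d1,L1,L2,a3,d6=P","a1,b,d1,L1,L2,a3,d6,y4,z4,z6=P")
s=s.replace("W=F@r('x',-q[3])@","Q=F@r('x',-q[3]);p=p+Q@[0,y4,z4];W=Q@").replace("x=W[:,0]\n","x=W[:,0];p=p+W@[0,0,z6]\n").replace("0,.1])","0,.1,-.1,0,0])")
open('kin.py','w').write(s)
E
python3 kin.py
```

```text
[ 1.000e-04 -1.200e-03  1.979e-01  6.014e-01  4.629e-01  6.000e-04
  1.997e-01 -1.906e-01  1.000e-04  5.000e-04]
[[ 0.   0.1  0.   0.   0.   0. ]
 [ 0.   0.3  0.6  0.1 -0.   0. ]
 [ 0.1 -0.5 -0.6 -0.1 -0.   0. ]
 [-0.1  0.2 -0.  -0.1 -0.   0. ]
 [-0.1  0.1  0.1  0.   0.   0. ]
 [ 0.1 -0.1 -0.1 -0.   0.1 -0. ]
 [ 0.   0.  -0.1  0.   0.   0. ]]
```

```bash
python3 - <<'E'
from kin import *
for P in ((.50,-.05),(.54,-.05)):
  for deg in (20,30,40):
    for h in (.047,.12):
      out=[]
      for hd in (-15,0,15,30,45):
        a=np.radians(hd);th=np.radians(deg);x=np.array([np.sin(th)*np.cos(a),np.sin(th)*np.sin(a),-np.cos(th)])
        b=min((ik(np.r_[P,h]-.159*x,x,s) for s in ([15,0,-45,0,-20],[5,0,-50,45,-20],[15,0,-50,-45,-20])),key=lambda v:v[1])
        if b[1]<1e-3: out.append((hd,list(b[0].round(0))))
      print(P,deg,h,[(i,[int(v) for v in q]) for i,q in out])
E
```

```text
(0.5, -0.05) 20 0.047 [(15, [17, 11, -53, 6, -7]), (30, [11, 12, -39, -19, -20]), (45, [5, 14, -33, -26, -30])]
(0.5, -0.05) 20 0.12 [(-15, [20, 2, -58, 39, -18]), (0, [20, 2, -55, 25, -16]), (15, [17, 3, -46, 2, -21]), (30, [11, 4, -38, -13, -30]), (45, [6, 7, -31, -20, -38])]
(0.5, -0.05) 30 0.047 [(15, [15, 11, -49, -19, 0]), (30, [0, 12, -35, -43, -21]), (45, [-6, 15, -30, -45, -33])]
(0.5, -0.05) 30 0.12 [(15, [16, 0, -58, 15, -2]), (30, [5, 3, -36, -30, -26]), (45, [-3, 7, -29, -37, -39])]
(0.5, -0.05) 40 0.047 [(-15, [-15, 10, -40, -115, 0]), (0, [0, 10, -39, -75, 0]), (15, [-11, 11, -37, -73, -17]), (30, [-16, 14, -33, -67, -30]), (45, [-18, 18, -28, -61, -41])]
(0.5, -0.05) 40 0.12 [(15, [12, 0, -46, -32, -4]), (30, [-9, 5, -33, -53, -30]), (45, [-15, 9, -27, -53, -45])]
(0.54, -0.05) 20 0.047 [(15, [16, 14, -46, 1, -10]), (30, [10, 15, -35, -19, -22]), (45, [5, 17, -29, -25, -31])]
(0.54, -0.05) 20 0.12 [(-15, [18, 5, -55, 40, -17]), (0, [18, 6, -50, 22, -17]), (15, [16, 6, -41, 0, -23]), (30, [10, 8, -33, -13, -31]), (45, [6, 10, -27, -20, -39])]
(0.54, -0.05) 30 0.047 [(15, [14, 13, -45, -18, -2]), (30, [1, 15, -32, -41, -22]), (45, [-5, 18, -26, -43, -34])]
(0.54, -0.05) 30 0.12 [(15, [16, 4, -49, 3, -6]), (30, [4, 7, -32, -29, -26]), (45, [-3, 10, -25, -36, -39])]
(0.54, -0.05) 40 0.047 [(-15, [-15, 13, -37, -119, 0]), (15, [-8, 14, -33, -70, -15]), (30, [-14, 17, -29, -66, -29]), (45, [-16, 20, -24, -60, -41])]
(0.54, -0.05) 40 0.12 [(15, [9, 4, -40, -36, -7]), (30, [-8, 8, -29, -52, -30]), (45, [-14, 12, -23, -52, -44])]
```

```bash
python3 - <<'E'
from kin import *
def Wm(q):
    r=lambda ax,d:R.from_euler(ax,d,degrees=True).as_matrix()
    return r('z',q[0])@r('y',q[1]-q[2])@r('x',-q[3])@r('y',-q[4])
def roll(q,y): # angle of tool y about tool x in W
    v=Wm(q).T@np.array(y); return np.degrees(np.arctan2(v[2],v[1]))
for q,q6,y in (([18.7,1.7,-35.6,0,-58.1],70.1,(-.019,-.999,.032)),([6.2,-4.7,-58.1,44.5,-1.1],41.6,(.045,-.999,-.028)),([41.1,44.3,28.8,-13.7,-122.3],72.6,(.437,-.899,0)),([44.9,27.7,.2,.3,-61.9],70.9,(.438,-.899,.001))):
    print(round(roll(q,y),1),q6, round(roll(q,y)+q6,1),round(roll(q,y)-q6,1))
for P in ((.50,-.05),(.54,-.05)):
  for deg,h in ((40,.047),(40,.12),(0,.18)):
      for hd in (-120,-90,-75,-60,-45,30,45,60,90):
        a=np.radians(hd);th=np.radians(deg);x=np.array([np.sin(th)*np.cos(a),np.sin(th)*np.sin(a),-np.cos(th)])
        b=min((ik(np.r_[P,h]-.159*x,x,s) for s in ([15,0,-45,0,-20],[5,0,-50,45,-20],[25,0,-50,80,-40],[15,0,-50,-45,-20])),key=lambda v:v[1])
        if b[1]<1e-3: print(P,deg,h,hd,b[0].round(0),'roll',round(roll(b[0],[np.sin(a),-np.cos(a),0]),1))
E
```

```text
-160.1 70.1 -90.0 -230.2
-131.6 41.6 -90.0 -173.2
-162.6 72.6 -90.0 -235.2
-160.9 70.9 -90.0 -231.8
(0.5, -0.05) 40 0.047 -120 [ 30.  33. -29.  21. -65.] roll -14.8
(0.5, -0.05) 40 0.047 -90 [ 35.  26. -49.  44. -50.] roll -15.8
(0.5, -0.05) 40 0.047 30 [-16.  14. -33. -67. -30.] roll 77.2
(0.5, -0.05) 40 0.047 45 [-18.  18. -28. -61. -41.] roll 70.0
(0.5, -0.05) 40 0.047 60 [-19.  22. -23. -54. -51.] roll 63.7
(0.5, -0.05) 40 0.047 90 [-15.  29. -12. -42. -68.] roll 51.7
(0.5, -0.05) 40 0.12 -120 [ 30.  28. -26.  19. -73.] roll -17.9
(0.5, -0.05) 40 0.12 -90 [ 36.  20. -45.  37. -58.] roll -23.9
(0.5, -0.05) 40 0.12 -75 [ 36.  15. -55.  51. -50.] roll -24.7
(0.5, -0.05) 40 0.12 30 [ -9.   5. -33. -53. -30.] roll 99.0
(0.5, -0.05) 40 0.12 45 [-15.   9. -27. -53. -45.] roll 83.8
(0.5, -0.05) 40 0.12 60 [-17.  14. -21. -49. -56.] roll 73.6
(0.5, -0.05) 40 0.12 90 [-15.  23. -10. -40. -73.] roll 57.6
(0.5, -0.05) 0 0.18 -120 [ 17.   7. -26.  -0. -56.] roll -43.3
(0.5, -0.05) 0 0.18 -90 [ 17.   7. -26.  -0. -56.] roll -73.3
(0.5, -0.05) 0 0.18 -75 [ 17.   7. -26.  -0. -56.] roll -88.3
(0
[... 1123 characters left out ...]
 roll 86.0
(0.54, -0.05) 40 0.12 60 [-16.  17. -17. -49. -56.] roll 75.7
(0.54, -0.05) 40 0.12 90 [-14.  25.  -6. -40. -74.] roll 59.6
(0.54, -0.05) 0 0.18 -120 [ 15.  11. -21.  -0. -57.] roll -44.6
(0.54, -0.05) 0 0.18 -90 [ 15.  11. -21.  -0. -57.] roll -74.6
(0.54, -0.05) 0 0.18 -75 [ 15.  11. -21.  -0. -57.] roll -89.6
(0.54, -0.05) 0 0.18 -60 [ 15.  11. -21.  -0. -57.] roll -104.6
(0.54, -0.05) 0 0.18 -45 [ 15.  11. -21.  -0. -57.] roll -119.6
(0.54, -0.05) 0 0.18 30 [ 15.  11. -21.  -0. -57.] roll 165.4
(0.54, -0.05) 0 0.18 45 [ 15.  11. -21.  -0. -57.] roll 150.4
(0.54, -0.05) 0 0.18 60 [ 15.  11. -21.  -0. -57.] roll 135.4
(0.54, -0.05) 0 0.18 90 [ 15.  11. -21.  -0. -57.] roll 105.4
```

The model now fits to under 1 mm. Heading about -100° (tool tilted towards -y) is well inside the joint ranges, so I go back to vertical and yaw there.

```bash
python3 -m inch '[0,0,0,0,-9,0,0.05, 0,0,0,0,-9,0,0.05, 0,0,0,0,-9,0,0.05, 0,0,0,0,-9,0,0.05, 0,0,0,10,0,0,0.05, 0,0,0,10,0,0,0.05, 0,0,0,10,0,0,0.05, 0,0,0,10,0,0,0.05, 0,0,0,10,0,0,0.05, 0,0,0,10,0,0,0.05, 0,0,0,10,0,0,0.05, 0,0,0,10,0,0,0.05, 0,0,0,10,0,0,0.05, 0,0,0,10,0,0,0.05, 0,0,0,0,0,0,0.05]'; 
python3 - <<'E'
from e import *
print(T.round(3),o['joint_pos'].round(1))
G=outpose([.50,-.05,.15],40,-100);V=outpose([.5,-.05,.0],0,-100);V[:3,3]=G[:3,3];show('V',V)
t=np.load('top0.npy',allow_pickle=True).item(); print(onplane(t,[[277,290]],.034))
E
```

```text
clock: 11.82
tool_pos: [0.4716, -0.0755, 0.3436]
orientation: [-70.0, 86.8, 12.3]
force: [-0.3, 0.2, -1.7]
opening: 0.0598
[[ 0.055 -0.99   0.132  0.472]
 [ 0.012  0.133  0.991 -0.076]
 [-0.998 -0.053  0.019  0.344]
 [ 0.     0.     0.     1.   ]] [ 14.6   3.8 -29.8   0.2 -53.2 -22.4]
V [ 0.0757 -0.025   0.1298] [2.36 1.16 3.01]
[[0.48390915 0.10527799 0.034     ]]
```

```bash
python3 -m inch '[0,-0.008,0.043,2.4,1.2,3,0.05, 0,-0.008,0.043,0,0,0,0.05, 0,-0.008,0.043,0,0,0,0.05, 0,0,0,0,10,0,0.05, 0,0,0,0,10,0,0.05, 0,0,0,0,10,0,0.05, 0,0,0,0,10,0,0.05, 0,0,0,0,0,0,0.05]'; 
python3 - <<'E'
from e import *
print(T.round(3),o['joint_pos'].round(1))
for h in (.12,.05): show(h,outpose([.50,-.05,h],40,-100))
s=ctrl.snapshot('side');save('s6.png',cv2.resize(s['color'][120:320,200:440],None,fx=3,fy=3,interpolation=cv2.INTER_CUBIC))
E
```

```text
clock: 12.82
tool_pos: [0.5155, 0.0631, 0.3438]
orientation: [177.9, 48.8, -98.4]
force: [-0.4, -0.1, -2.6]
opening: 0.0601
[[-0.097 -0.993  0.074  0.515]
 [-0.651  0.12   0.75   0.063]
 [-0.753  0.024 -0.658  0.344]
 [ 0.     0.     0.     1.   ]] [ 37.1  15.9 -32.   28.4 -75.9 -59. ]
0.12 [ 0.0847 -0.0062  0.0579] [ 3.27 -1.18  0.99]
0.05 [ 0.1374 -0.0079  0.1039] [ 3.27 -1.18  0.99]
```

View pics/s6.png

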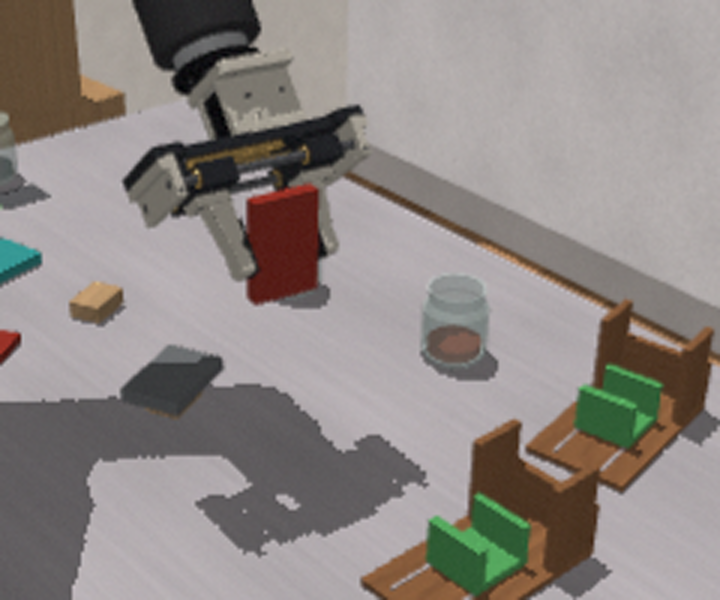

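The tile is upright in the grip. In the crop its bottom edge is near (283,300), clear of the grey tile and the jar. I lower it.

```bash
python3 -m inch '[0.02,-0.002,0.015,3.3,-1.2,1,0.05, 0.02,-0.001,0.015,0,0,0,0.05, 0.02,-0.001,0.015,0,0,0,0.05, 0.02,-0.001,0.015,0,0,0,0.05, 0.02,-0.001,0.015,0,0,0,0.05, 0.01,-0.001,0.008,0,0,0,0.05, 0,0,0,0,0,0,0.05]'; 
python3 - <<'E'
from e import *
print(T.round(3),o['joint_pos'].round(1))
for h in (.056,.046): show(h,outpose([.50,-.05,h],40,-100))
s=ctrl.snapshot('side');np.save('s7.npy',s,allow_pickle=True);save('s7.png',cv2.resize(s['color'][150:310,220:380],None,fx=5,fy=5,interpolation=cv2.INTER_CUBIC)[:600])
E
```

```text
clock: 13.75
tool_pos: [0.5235, 0.0595, 0.207]
orientation: [179.9, 52.4, -99.9]
force: [0.0, 0.2, -2.3]
opening: 0.0597
[[-0.104 -0.986  0.133  0.523]
 [-0.601  0.169  0.781  0.059]
 [-0.793  0.001 -0.61   0.207]
 [ 0.     0.     0.     1.   ]] [ 35.   25.6 -38.7  30.6 -58.1 -68.7]
0.056 [0.0291 0.0041 0.0102] [0.24 2.43 0.09]
0.046 [0.037  0.0041 0.0163] [0.24 2.43 0.09]
```

View pics/s7.png

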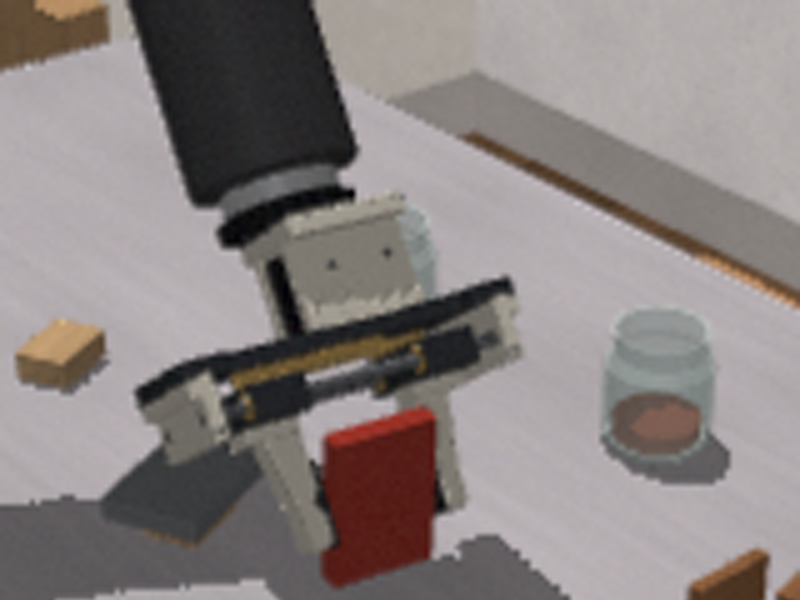

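```bash
cat >> h.py <<'E'
def redface(s,box,T=None,minV=60):
    """plane fit on the red tile pixels inside box (x0,y0,x1,y1)"""
    hsv=cv2.cvtColor(s['color'],cv2.COLOR_RGB2HSV);H,S,V=[hsv[...,i].astype(int) for i in range(3)]
    m=((H<6)|(H>174))&(S>130)&(V>minV); b=np.zeros_like(m);b[box[1]:box[3],box[0]:box[2]]=1;m&=b
    m=cv2.erode(m.astype(np.uint8),np.ones((3,3)))>0
    v,u=np.nonzero(m);P=bydepth(s,np.c_[u,v],T);k=s['depth'][v,u]>0;P=P[k];uv=np.c_[u,v][k]
    k=np.ones(len(P),bool)
    for _ in range(6):
        c=P[k].mean(0);n=np.linalg.svd(P[k]-c)[2][2];k=np.abs((P-c)@n)<max(.002,2*np.std(((P[k]-c)@n)))
    return c,n,P[k],P,uv
E
python3 - <<'E'
from h import *
s=np.load('s7.npy',allow_pickle=True).item()
c,n,Pk,P,uv=redface(s,(270,220,325,280))
print(c.round(4),n.round(3),'tilt',np.degrees(np.arcsin(n[2])).round(2),len(Pk),len(P),'res',np.std((Pk-c)@n).round(4),Pk.min(0).round(3),Pk.max(0).round(3), np.degrees(np.arctan2(n[1],n[0])).round(1))
E
```

```text
[ 0.5037 -0.0472  0.0883] [-0.176 -0.983 -0.049] tilt -2.84 432 514 res 0.0012 [ 0.473 -0.055  0.043] [ 0.531 -0.038  0.13 ] -100.1
```

Side-depth plane fit: the tile leans 2.8° (the tool is 2.4° short of its tilt) and its bottom edge is about 37 mm above the counter. I correct the tilt and go down.

```bash
python3 -m inch '[0.012,0.002,0.004,0.2,2.7,0,0.05, 0.009,0.002,0.005,0,0,0,0.05, 0.008,0,0.005,0,0,0,0.05, 0,0,0,0,0,0,0.05]'; 
python3 - <<'E'
from e import *
print(T.round(3),o['joint_pos'].round(1),'grasp',(T[:3,3]+.159*T[:3,0]).round(4))
for h in (.056,.046): show(h,outpose([.50,-.05,h],40,-100))
s=ctrl.snapshot('side');np.save('s8.npy',s,allow_pickle=True)
c,n,Pk,P,uv=redface(s,(260,230,335,320),minV=40)
print(c.round(4),n.round(3),'tilt',np.degrees(np.arcsin(n[2])).round(2),len(Pk),len(P),Pk.min(0).round(3),Pk.max(0).round(3),uv.min(0),uv.max(0))
save('s8.png',cv2.resize(s['color'][190:310,230:370],None,fx=5,fy=5,interpolation=cv2.INTER_CUBIC)[:600])
E
```

```text
clock: 14.3
tool_pos: [0.5197, 0.0538, 0.1781]
orientation: [-179.5, 50.1, -99.5]
force: [-0.0, 0.3, -1.8]
opening: 0.0594
[[-0.106 -0.985  0.134  0.52 ]
 [-0.632  0.171  0.756  0.054]
 [-0.767 -0.005 -0.641  0.178]
 [ 0.     0.     0.     1.   ]] [ 34.7  28.3 -41.2  33.8 -55.7 -72.8] grasp [ 0.5029 -0.0468  0.0561]
0.056 [ 0.0024  0.0014 -0.0024] [-0.07  0.13  0.33]
0.046 [0.0101 0.0014 0.004 ] [-0.07  0.13  0.33]
[ 0.4987 -0.0574  0.0635] [-0.176 -0.984 -0.012] tilt -0.7 438 521 [ 0.47  -0.065  0.019] [ 0.528 -0.05   0.104] [287 243] [307 275]
```

View pics/s8.png

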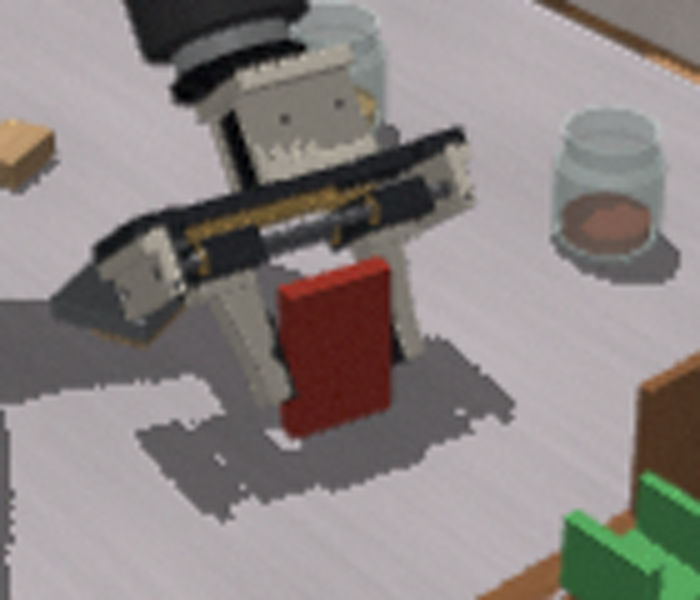

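```bash
python3 -m inch '[0.005,0,0.004,0,0.5,0,0.05, 0,0,0,0,0,0,0.05]'; 
python3 - <<'E'
from e import *
s=np.load('s8.npy',allow_pickle=True).item()
print('counter z',bydepth(s,[[x,y] for x in (340,350,245,250) for y in (285,295,300)])[:,2].round(4))
print('grasp',(T[:3,3]+.159*T[:3,0]).round(4));show(.046,outpose([.50,-.05,.046],40,-100))
E
```

```text
clock: 14.6
tool_pos: [0.5202, 0.054, 0.1721]
orientation: [-179.4, 49.7, -99.4]
force: [-0.4, -0.5, -0.9]
opening: 0.0597
counter z [ 0.0002 -0.0006 -0.0014  0.0026  0.0531  0.0481  0.0016  0.0017 -0.0003
  0.0002 -0.      0.0013]
grasp [ 0.5034 -0.0476  0.0509]
0.046 [ 0.0057  0.0019 -0.    ] [-0.11 -0.33  0.39]
```

```bash
python3 -m inch '[0.0031,0,0.0026,0,0,0,0.05, 0,0,0,0,0,0,0.05]'; python3 -m inch '[0.0016,0,0.0013,0,0,0,0.05, 0,0,0,0,0,0,0.05]'
python3 - <<'E'
from e import *
print('grasp',(T[:3,3]+.159*T[:3,0]).round(4));show(.046,outpose([.50,-.05,.046],40,-100))
s=ctrl.snapshot('side');np.save('s9.npy',s,allow_pickle=True)
c,n,Pk,P,uv=redface(s,(260,230,335,320),minV=40)
print(c.round(4),n.round(3),'tilt',np.degrees(np.arcsin(n[2])).round(2),len(Pk),len(P),Pk.min(0).round(3),Pk.max(0).round(3),uv.min(0),uv.max(0))
E
```

```text
clock: 14.85
tool_pos: [0.5203, 0.0541, 0.1679]
orientation: [-179.4, 49.7, -99.4]
force: [0.1, 0.8, -2.7]
opening: 0.0597
clock: 15.1
tool_pos: [0.5204, 0.054, 0.1657]
orientation: [-179.4, 49.7, -99.4]
force: [0.2, 0.9, -2.4]
opening: 0.0595
grasp [ 0.5036 -0.0475  0.0445]
0.046 [ 0.0008  0.002  -0.0043] [-0.1  -0.32  0.41]
[ 0.4995 -0.058   0.052 ] [ 0.148  0.989 -0.001] tilt -0.04 441 504 [ 0.47  -0.065  0.006] [ 0.53  -0.052  0.094] [288 247] [307 279]
```

Tilt is now 0.0° and the bottom is about 5 mm up. I ease it down in small steps, watching the force.

```bash
python3 -m inch '[0.0016,0,0.0013,0,0,0,0.05, 0,0,0,0,0,0,0.05]'; python3 -m inch '[0.0012,0,0.001,0,0,0,0.05, 0,0,0,0,0,0,0.05]';python3 -m inch '[0.0012,0,0.001,0,0,0,0.05, 0,0,0,0,0,0,0.05]'

```

```text
clock: 15.4
tool_pos: [0.5206, 0.0541, 0.1645]
orientation: [-179.3, 49.6, -99.3]
force: [0.1, 0.0, -2.6]
opening: 0.0599
clock: 15.65
tool_pos: [0.5206, 0.0542, 0.1643]
orientation: [-179.3, 49.5, -99.2]
force: [0.3, -0.9, -2.5]
opening: 0.06
clock: 15.9
tool_pos: [0.5207, 0.0543, 0.164]
orientation: [-179.2, 49.4, -99.1]
force: [0.1, 0.4, -2.0]
opening: 0.0597
```

```bash
python3 -m inch '[0.0025,0,0.002,0,0.2,0,0.05, 0.0015,0,0.0013,0,0,0,0.05]'; python3 -m inch '[0.0018,0,0.0015,0,0,0,0.05, 0,0,0,0,0,0,0.05]'

```

```text
clock: 16.15
tool_pos: [0.5207, 0.0543, 0.1621]
orientation: [-179.1, 48.8, -98.9]
force: [-7.3, 8.3, 22.3]
opening: 0.0599
clock: 16.4
tool_pos: [0.5206, 0.0545, 0.1619]
orientation: [-179.0, 48.6, -98.8]
force: [-0.1, -0.5, -1.7]
opening: 0.0597
```

```bash
python3 - <<'E'
from e import *
print('grasp',(T[:3,3]+.159*T[:3,0]).round(4));show(.046,outpose([.50,-.05,.046],40,-100))
s=ctrl.snapshot('side');np.save('s10.npy',s,allow_pickle=True)
c,n,Pk,P,uv=redface(s,(260,230,335,320),minV=40)
print(c.round(4),n.round(3),'tilt',np.degrees(np.arcsin(n[2])).round(2),len(Pk),len(P),Pk.min(0).round(3),Pk.max(0).round(3),uv.min(0),uv.max(0))
im=s['color'][200:310,230:370]
save('s10.png',cv2.resize(im,None,fx=5,fy=5,interpolation=cv2.INTER_CUBIC))
# top/bottom edges in the front-face: z of bottom-row mask pixels (eroded) at the left and right
for col in (290,293,297,301,305):
    q=uv[uv[:,0]==col]; k=uv[:,0]==col; print(col,P[k][:,2].min().round(4),P[k][:,2].max().round(4))
E
```

```text
grasp [ 0.5046 -0.0495  0.0427]
0.046 [-0.0016  0.0021 -0.0071] [-0.12 -1.41  0.81]
[ 0.5005 -0.0603  0.0514] [-0.153 -0.988 -0.012] tilt -0.7 411 501 [ 0.473 -0.067  0.005] [ 0.528 -0.055  0.093] [288 247] [307 279]
290 0.0088 0.092
293 0.0104 0.0927
297 0.008 0.0915
301 0.0084 0.0909
305 0.0105 0.0904
```

View pics/s10.png

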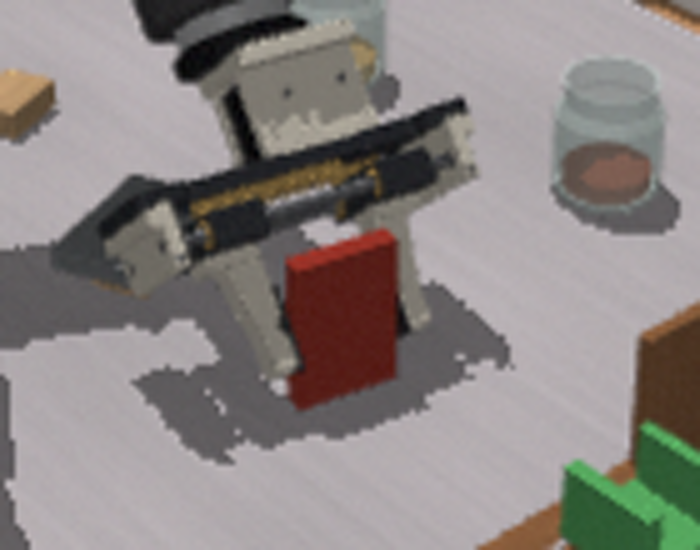

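The tile is on the counter: contact force was seen and z stopped. Tilt is under 1°. I release it.

```bash
python3 -m inch '[0.001,0,0.0008,0,0,0.4,0.065, 0,0,0,0,0,0,0.075, 0,0,0,0,0,0,0.0876, 0,0,0,0,0,0,0.0876, 0,0,0,0,0,0,0.0876, 0,0,0,0,0,0,0.0876]'
python3 - <<'E'
from e import *
print('grasp',(T[:3,3]+.159*T[:3,0]).round(4),o['joint_pos'].round(1));
s=ctrl.snapshot('side');np.save('s11.npy',s,allow_pickle=True)
c,n,Pk,P,uv=redface(s,(260,230,335,320),minV=40)
print(c.round(4),n.round(3),'tilt',np.degrees(np.arcsin(n[2])).round(2),len(Pk),len(P),Pk.min(0).round(3),Pk.max(0).round(3),uv.min(0),uv.max(0))
save('s11.png',cv2.resize(s['color'][200:310,230:370],None,fx=5,fy=5,interpolation=cv2.INTER_CUBIC))
E
```

```text
clock: 17.2
tool_pos: [0.5207, 0.054, 0.1594]
orientation: [-179.5, 48.6, -99.5]
force: [0.1, -0.7, 0.2]
opening: 0.0875
grasp [ 0.5033 -0.0496  0.0401] [ 34.6  30.4 -41.9  35.5 -54.9 -75.1]
[ 0.5002 -0.059   0.0503] [ 0.155  0.988 -0.008] tilt -0.47 475 539 [ 0.472 -0.065  0.005] [ 0.529 -0.052  0.092] [288 247] [307 279]
```

View pics/s11.png

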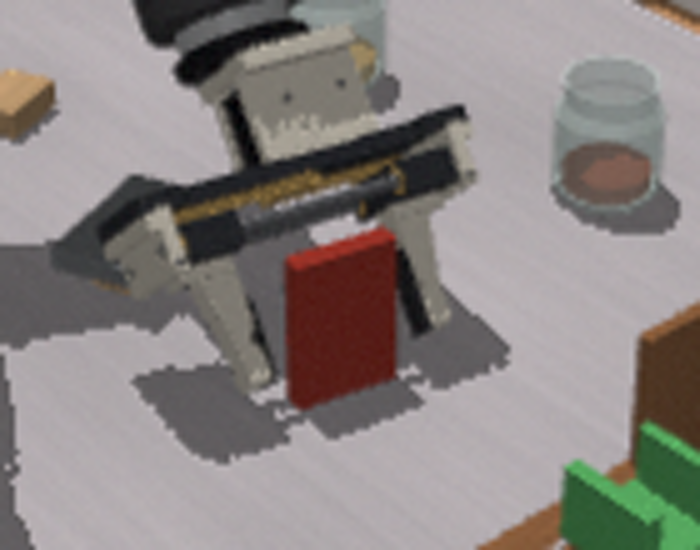

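Released and standing free. I withdraw back along the fingers and go vertical.

```bash
python3 -m inch '[-0.01,0,0,0,0,0,0.0876, -0.025,0,0,0,0,0,0.0876, -0.035,0,0,0,0,0,0.0876, -0.035,0,0,0,0,0,0.0876, -0.035,0,0,0,0,0,0.0876, -0.035,0,0,0,0,0,0.0876, 0,0,0,0,0,0,0.0876]'
python3 - <<'E'
from e import *
print(T.round(3),o['joint_pos'].round(1))
for n in ('side','top','wrist'):
    s=ctrl.snapshot(n);s['T']=T;np.save(n+'12.npy',s,allow_pickle=True);save(n+'12.png',s['color'])
E
```

```text
clock: 18.12
tool_pos: [0.5401, 0.1742, 0.2978]
orientation: [-179.7, 48.8, -99.6]
force: [-0.7, -0.3, 0.2]
opening: 0.0876
[[-0.11  -0.985  0.131  0.54 ]
 [-0.65   0.171  0.741  0.174]
 [-0.752 -0.004 -0.659  0.298]
 [ 0.     0.     0.     1.   ]] [ 44.4  24.6 -24.   23.3 -77.8 -66.9]
```

View pics/top12.png

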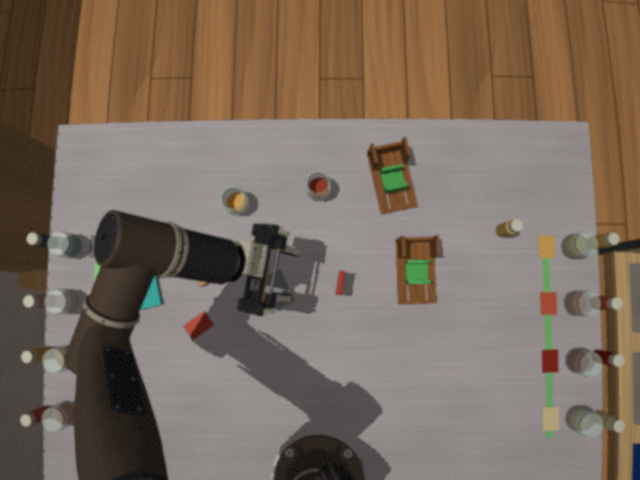

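View pics/wrist12.png

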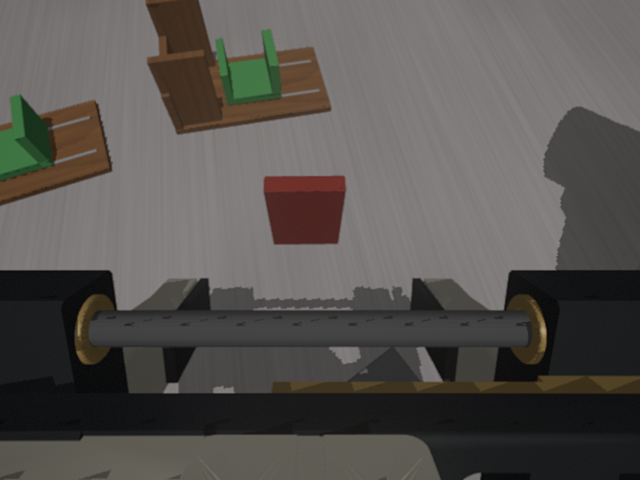

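View pics/side12.png

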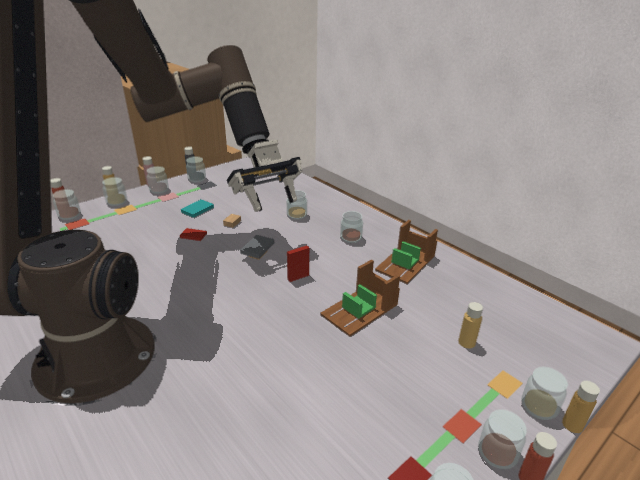

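The wrist view shows the tile standing, with its top face at (265–345, 177–192), and the near stand with its front edge from (313,48) to (330,105). I zoom in to measure both.

```bash
python3 - <<'E'
from h import *
s=np.load('wrist12.npy',allow_pickle=True).item();t=np.load('top12.npy',allow_pickle=True).item()
save('z1.png',cv2.resize(s['color'][0:140,140:340],None,fx=4,fy=4,interpolation=cv2.INTER_CUBIC))
save('z2.png',cv2.resize(t['color'][225:315,385:450],None,fx=6,fy=6,interpolation=cv2.INTER_CUBIC))
T=s['T']
hsv=cv2.cvtColor(s['color'],cv2.COLOR_RGB2HSV);H,S,V=[hsv[...,i].astype(int) for i in range(3)]
m=((H<6)|(H>174))&(S>130); m[:, :240]=0;m[:,370:]=0;m[:150]=0;m[260:]=0
print('V rows',[(r,int(np.median(V[r][m[r]]))) for r in range(174,200) if m[r].any()])
top=m&(V>95)
for st,c,mm in comps(m,200):print('m',st,c)
for st,c,mm in comps(top,100):
    cn=max(cv2.findContours(mm.astype(np.uint8),cv2.RETR_EXTERNAL,cv2.CHAIN_APPROX_NONE)[0],key=len).reshape(-1,2)
    pl=onplane(s,cn,.09,T)[:,:2]*1000
    print('top',st,c,cv2.minAreaRect(pl.astype(np.float32)))
# top cam
hsv=cv2.cvtColor(t['color'],cv2.COLOR_RGB2HSV);H,S,V=[hsv[...,i].astype(int) for i in range(3)]
m=((H<6)|(H>174))&(S>130);m[:,:325]=0;m[:,360:]=0;m[:260]=0;m[310:]=0
for st,c,mm in comps(m,20):
    cn=max(cv2.findContours(mm.astype(np.uint8),cv2.RETR_EXTERNAL,cv2.CHAIN_APPROX_NONE)[0],key=len).reshape(-1,2)
    print('topcam',st,c,cv2.minAreaRect((onplane(t,cn,.09)[:,:2]*1000).astype(np.float32)))
E
```

```text
V rows [(177, 109), (178, 110), (179, 111), (180, 111), (181, 111), (182, 111), (183, 111), (184, 111), (185, 111), (186, 111), (187, 111), (188, 112), (189, 112), (190, 109), (191, 96), (192, 79), (193, 75), (194, 76), (195, 76), (196, 76), (197, 76), (198, 76), (199, 76)]
m [ 265  177   80   66 4762] [304.72595548 207.97312054]
top [ 265  177   80   15 1149] [303.58137511 183.77980853] ((507.39581298828125, -50.21104431152344), (12.239131927490234, 57.999263763427734), 80.14764404296875)
topcam [337 271   8  24 114] [340.1754386  282.53508772] ((502.4994812011719, -53.87468719482422), (12.30959415435791, 55.49617385864258), 80.48792266845703)
```

View pics/z1.png

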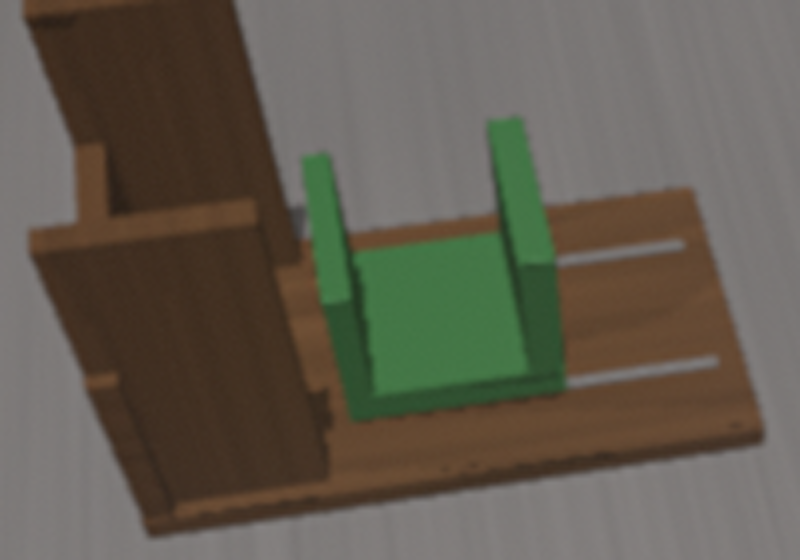

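View pics/z2.png

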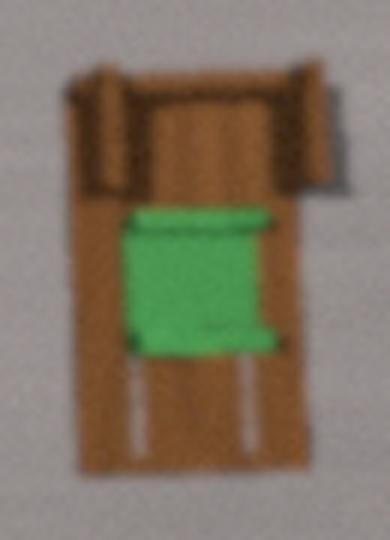

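```bash
cat > st.py <<'E'
from h import *
def fit(S,W):
    S=np.array(S,float);W=np.array(W,float)[:,:2];cs,cw=S.mean(0),W.mean(0)
    A=(S-cs);B=(W-cw);th=np.arctan2((A[:,0]*B[:,1]-A[:,1]*B[:,0]).sum(),(A*B).sum())
    Rm=np.array([[np.cos(th),-np.sin(th)],[np.sin(th),np.cos(th)]]);t=cw-Rm@cs
    return np.degrees(th),t,(W-(S@Rm.T+t))
E
python3 - <<'E'
from st import *
s=np.load('wrist12.npy',allow_pickle=True).item();t=np.load('top12.npy',allow_pickle=True).item()
c=lambda z,f,o:(np.array(z)+.5)/f-.5+np.array(o)
tw=onplane(t,c([(83,472),(308,467),(72,95)],6,(385,225)),.008)
ww=onplane(s,c([(762,432),(694,190),(150,518)],4,(140,0)),.008,s['T'])
S=[(-.131,.05),(-.131,-.05),(.039,.05)]
for n,W in (('top',tw),('wrist',ww)):
    th,o,r=fit(S,W);print(n,th.round(2),o.round(4),(r*1000).round(1).tolist())
    for x,y in((.023,0),(-.08,0)):
        a=np.radians(th);print('   pt',x,o+[x*np.cos(a),x*np.sin(a)])
# cheek tops in top cam (z=.088) and stop tab
ck=onplane(t,c([(100,64),(125,64),(122,190)],6,(385,225)),.088);print('cheek L',ck.round(4))
ck=onplane(t,c([(305,60),(328,58),(335,185)],6,(385,225)),.088);print('cheek R',ck.round(4))
E
```

```text
top 1.23 [ 0.5803 -0.2518] [[2.5, -0.7], [2.3, 2.2], [-4.8, -1.5]]
   pt 0.023 [ 0.60331787 -0.2512569 ]
   pt -0.08 [ 0.50034163 -0.2534693 ]
wrist 0.89 [ 0.586  -0.2465] [[1.4, -0.2], [1.5, 1.1], [-2.8, -0.9]]
   pt 0.023 [ 0.60900778 -0.24619168]
   pt -0.08 [ 0.50602022 -0.24779245]
cheek L [[ 0.6178 -0.2033  0.088 ]
 [ 0.6178 -0.2135  0.088 ]
 [ 0.5664 -0.2115  0.088 ]]
cheek R [[ 0.6195 -0.2873  0.088 ]
 [ 0.6203 -0.2967  0.088 ]
 [ 0.5684 -0.2984  0.088 ]]
```

Top camera, kinematics and side depth agree on the tile at (0.5025, -0.0535), with its thickness axis at 80°. The wrist camera reads about 5 mm off, with the same offset on both tile and stand. The stand origin is about (0.580, -0.2515) at 1.2°, so the bay is near (0.603, -0.251). I go vertical and yaw for the top-edge grasp.

```bash
python3 -m inch '[-0.03,0,-0.026,0,-9,0,0.0876, 0,0,0,0,-8,0,0.0876, 0,0,0,0,-8,0,0.0876, 0,0,0,0,-8,0,0.0876, 0,0,0,0,-8,0,0.0876, 0,0,0,-10,0,0,0.0876, 0,0,0,-10,0,0,0.0876, 0,0,0,-10,0,0,0.0876, 0,0,0,-10,0,0,0.0876, 0,0,0,-10,0,0,0.0876, 0,0,0,-10,0,0,0.0876, 0,0,0,-10,0,0,0.0876, 0,0,0,-10,0,0,0.0876, 0,0,0,-10,0,0,0.0876, 0,0,0,0,0,0,0.0876]'
python3 - <<'E'
from e import *
print(T.round(3),o['joint_pos'].round(1))
show('hover',outpose([.5025,-.0535,.16],0,-10))
E
```

```text
clock: 20.15
tool_pos: [0.5315, 0.1586, 0.3196]
orientation: [13.7, 88.6, -174.3]
force: [-0.1, 0.1, -0.2]
opening: 0.0875
[[-0.025 -0.14  -0.99   0.532]
 [-0.003 -0.99   0.14   0.159]
 [-1.     0.006  0.025  0.32 ]
 [ 0.     0.     0.     1.   ]] [ 36.6  13.9 -20.4  -0.9 -57.   45.9]
hover [ 0.0019  0.2141 -0.001 ] [ 1.95  1.4  -0.37]
```

```bash
python3 -m inch '[0,0.03,0,2,1.4,-0.4,0.0876, 0,0.037,0,0,0,0,0.0876, 0,0.037,0,0,0,0,0.0876, 0,0.037,0,0,0,0,0.0876, 0,0.037,0,0,0,0,0.0876, 0,0.03,0,0,0,0,0.0876, 0,0,0,0,0,0,0.0876]'
python3 - <<'E'
from e import *
print(T.round(3),o['joint_pos'].round(1))
show('hover',outpose([.5025,-.0535,.16],0,-10))
show('grasp',outpose([.5025,-.0535,.078],0,-10))
for n in ('side','top','wrist'):
    s=ctrl.snapshot(n);s['T']=T;np.save(n+'13.npy',s,allow_pickle=True)
    im=s['color']
    if n=='side': im=cv2.resize(im[150:300,220:420],None,fx=4,fy=4,interpolation=cv2.INTER_CUBIC)
    save(n+'13.png',im)
E
```

```text
clock: 21.02
tool_pos: [0.4892, -0.0542, 0.3159]
orientation: [30.1, 89.6, -162.1]
force: [0.6, -0.4, 0.2]
opening: 0.0877
[[-0.007 -0.211 -0.977  0.489]
 [-0.002 -0.977  0.211 -0.054]
 [-1.     0.004  0.006  0.316]
 [ 0.     0.     0.     1.   ]] [ 16.6   8.  -28.9   0.  -53.5  61.2]
hover [-0.0032 -0.0035 -0.0128] [-2.2   0.36 -0.2 ]
grasp [ 0.0788 -0.0038 -0.0134] [-2.2   0.36 -0.2 ]
```

View pics/side13.png

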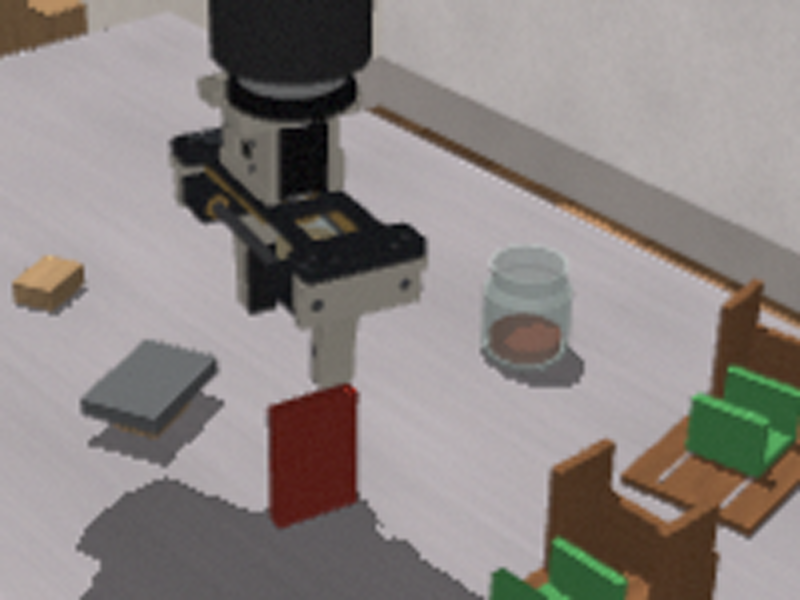

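View pics/wrist13.png

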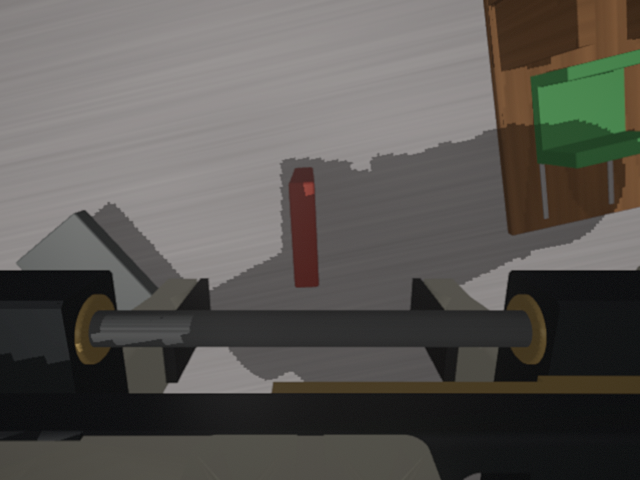

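The tile's top edge is at (305,180–285), between the fingers whose midpoint is about u=310. I correct yaw and position, and lower around it.

```bash
python3 -m inch '[0,-0.0037,-0.013,-2.2,0.4,-0.2,0.0876, 0.025,0,0,0,0,0,0.0876, 0.025,0,0,0,0,0,0.0876, 0.018,0,0,0,0,0,0.06, 0,0,0,0,0,0,0.04, 0,0,0,0,0,0,0.03, 0,0,0,0,0,0,0.03, 0,0,0,0,0,0,0.03]'
python3 - <<'E'
from e import *
print(T.round(3),o['joint_pos'].round(1))
show('grasp',outpose([.5025,-.0535,.078],0,-10))
for n in ('side','top','wrist'):
    s=ctrl.snapshot(n);s['T']=T;np.save(n+'14.npy',s,allow_pickle=True)
    im=s['color']
    if n=='side': im=cv2.resize(im[180:300,250:350],None,fx=5,fy=5,interpolation=cv2.INTER_CUBIC)
    save(n+'14.png',im)
E
```

```text
clock: 22.18
tool_pos: [0.5068, -0.0461, 0.2482]
orientation: [-162.7, 89.7, 7.6]
force: [0.1, -0.2, -0.3]
opening: 0.0432
[[ 0.006 -0.168 -0.986  0.507]
 [ 0.001 -0.986  0.168 -0.046]
 [-1.    -0.002 -0.006  0.248]
 [ 0.     0.     0.     1.   ]] [ 17.   14.3 -31.8   0.1 -43.6  63.3]
grasp [0.0112 0.0081 0.0031] [ 0.3  -0.32  0.1 ]
```

View pics/side14.png

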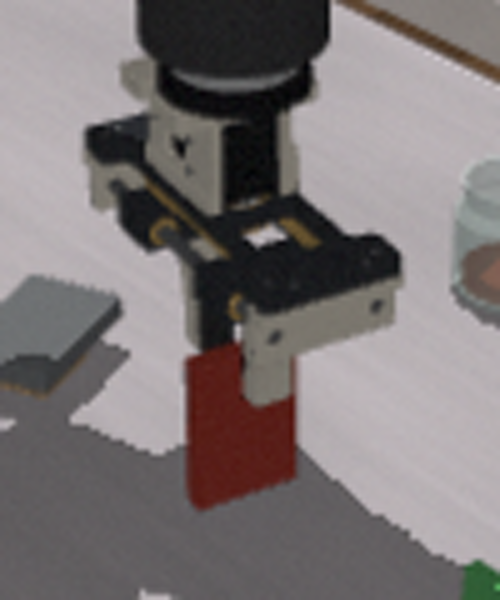

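View pics/wrist14.png

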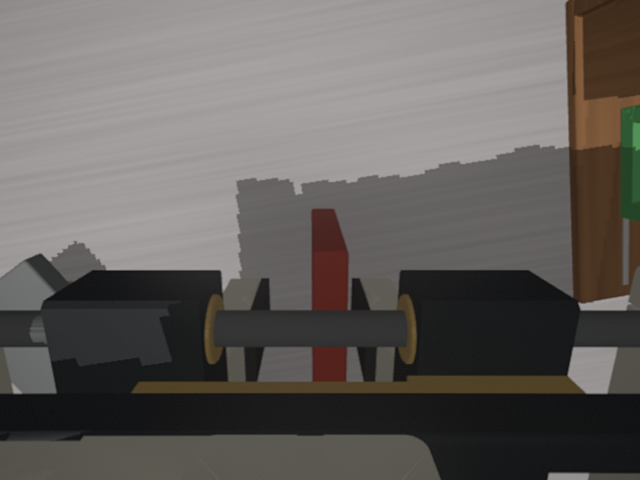

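The tile, at u 312–348, sits about 8 mm to the right of the jaw centre (u≈310), as kinematics also say. I centre on it before closing.

```bash
python3 -m inch '[0.006,0.0082,0.003,0.3,-0.3,0,0.044, 0.005,0,0,0,0,0,0.044, 0,0,0,0,0,0,0.044]'
python3 - <<'E'
from e import *
print(T.round(3))
show('grasp',outpose([.5025,-.0535,.078],0,-10))
s=ctrl.snapshot('wrist');s['T']=T;np.save('wrist15.npy',s,allow_pickle=True);save('wrist15.png',s['color'])
E
```

```text
clock: 22.7
tool_pos: [0.5017, -0.0546, 0.2361]
orientation: [-69.9, 89.9, 100.0]
force: [0.1, -0.6, 0.1]
opening: 0.0438
[[-0.    -0.175 -0.985  0.502]
 [ 0.002 -0.985  0.175 -0.055]
 [-1.    -0.002  0.001  0.236]
 [ 0.     0.     0.     1.   ]]
grasp [-0.0009 -0.0012 -0.0006] [-0.06  0.03  0.09]
```

View pics/wrist15.png

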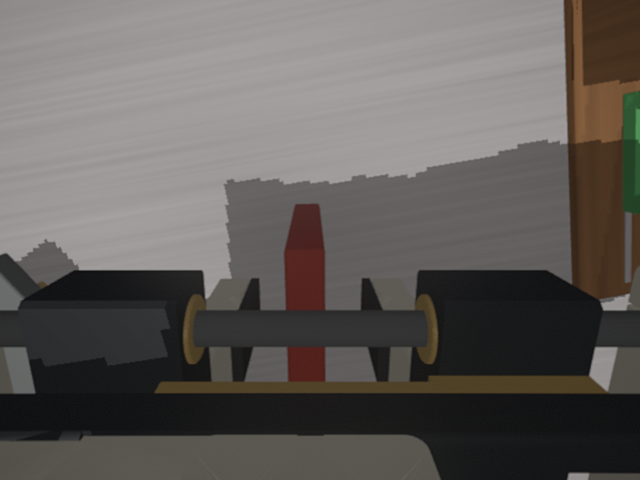

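```bash
python3 -m inch '[0,-0.0016,0,0,0,0,0.044, 0,0,0,0,0,0,0.03, 0,0,0,0,0,0,0.024, 0,0,0,0,0,0,0.022]'
python3 - <<'E'
from e import *
show('grasp',outpose([.5025,-.0535,.078],0,-10))
s=ctrl.snapshot('wrist');s['T']=T;np.save('wrist16.npy',s,allow_pickle=True);save('wrist16.png',s['color'][180:420,150:470])
E
```

```text
clock: 23.25
tool_pos: [0.5024, -0.0527, 0.2365]
orientation: [-88.5, 89.9, 81.5]
force: [-0.2, -0.0, 0.2]
opening: 0.0239
grasp [-0.0005  0.0008 -0.0003] [-0.04  0.    0.1 ]
```

View pics/wrist16.png

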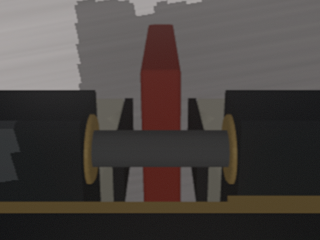

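The tile is now centred in the jaws to within about 0.5 mm, so I close.

```bash
python3 -m inch '[0,0,0,0,0,0,0.018, 0,0.0003,0,0,0,0,0.014, 0,0,0,0,0,0,0.006, 0,0,0,0,0,0,0.006, 0,0,0,0,0,0,0.006]'
python3 - <<'E'
from e import *
print(T.round(3));show('grasp',outpose([.5025,-.0535,.078],0,-10))
s=ctrl.snapshot('side')
c,n,Pk,P,uv=redface(s,(260,230,335,320),minV=40)
print(c.round(4),n.round(3),'tilt',np.degrees(np.arcsin(n[2])).round(2),len(Pk))
save('s16.png',cv2.resize(s['color'][180:300,250:350],None,fx=5,fy=5,interpolation=cv2.INTER_CUBIC))
E
```

```text
clock: 23.92
tool_pos: [0.5023, -0.053, 0.2365]
orientation: [-89.8, 89.9, 80.2]
force: [0.4, -0.5, -0.2]
opening: 0.0141
[[ 0.    -0.174 -0.985  0.502]
 [ 0.002 -0.985  0.174 -0.053]
 [-1.    -0.002  0.     0.237]
 [ 0.     0.     0.     1.   ]]
grasp [-0.0005  0.0004 -0.0003] [-0.04  0.    0.1 ]
[ 0.4951 -0.0582  0.0382] [ 0.161  0.987 -0.001] tilt -0.07 289
```

View pics/s16.png

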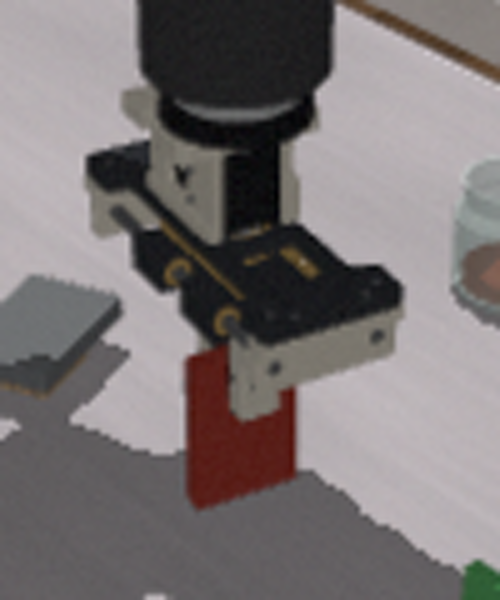

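Gripped by its top edge (opening 14.1 mm, still upright). I lift and yaw towards the stand.

```bash
python3 -m inch '[-0.01,0,0,0,0,0,0.006, -0.03,0,0,0,0,0,0.006, -0.04,0,0,0,0,0,0.006, -0.04,0,0,0,0,0,0.006, -0.03,0,0,0,0,0,0.006, 0,0,0,9.8,0,0,0.006, 0,0,0,9.8,0,0,0.006, 0,0,0,9.8,0,0,0.006, 0,0,0,9.8,0,0,0.006, 0,0,0,9.8,0,0,0.006, 0,0,0,9.8,0,0,0.006, 0,0,0,9.8,0,0,0.006, 0,0,0,9.8,0,0,0.006, 0,0,0,0,0,0,0.006]'
cat > f.py <<'E'
from e import *
O=np.array([.580,-.2515]);YAW=1.2
def stp(x,y,z,tilt=0):
    a=np.radians(YAW);return outpose([*(O+[x*np.cos(a)-y*np.sin(a),x*np.sin(a)+y*np.cos(a)]),z],tilt,YAW-90)
E
python3 - <<'E'
from f import *
print(T.round(3),o['joint_pos'].round(1),o['opening'],o['force'].round(1));show('over',stp(.018,0,.21))
s=ctrl.snapshot('side');save('s17.png',s['color'])
E
```

```text
clock: 25.72
tool_pos: [0.4981, -0.0541, 0.3977]
orientation: [14.1, 89.8, 103.2]
force: [0.8, -0.4, -1.7]
opening: 0.014
[[-0.001 -1.     0.017  0.498]
 [ 0.004  0.017  1.    -0.054]
 [-1.     0.001  0.004  0.398]
 [ 0.     0.     0.     1.   ]] [ 16.2   4.3 -21.3  -0.2 -64.4 -17.1] 0.014037393836706828 [ 0.8 -0.4 -1.7]
over [ 0.0278 -0.1033 -0.1954] [-2.17  0.22 -0.05]
```

View pics/s17.png

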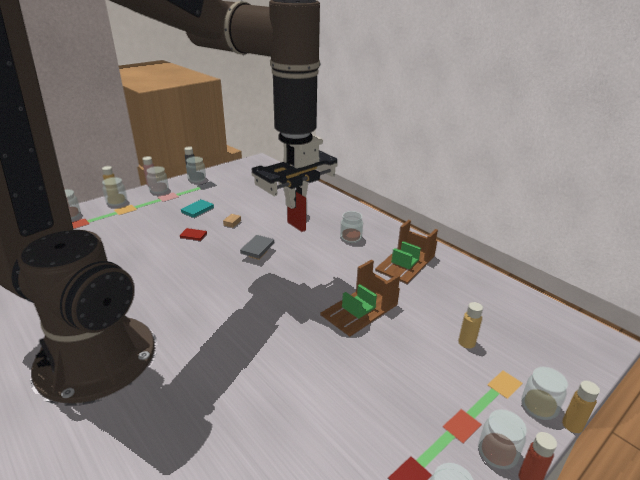

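The tile hangs vertically at (297,212) and is held. I carry it over the bay.

```bash
python3 -m inch '[0,-0.013,-0.025,-2.2,0.2,0,0.006, 0,-0.018,-0.034,0,0,0,0.006, 0,-0.018,-0.034,0,0,0,0.006, 0,-0.018,-0.034,0,0,0,0.006, 0,-0.018,-0.034,0,0,0,0.006, 0.01,-0.018,-0.034,0,0,0,0.006, 0,0,0,0,0,0,0.006]'
python3 - <<'E'
from f import *
print(T.round(3),o['joint_pos'].round(1));show('over',stp(.018,0,.21))
for n in ('side','top','wrist'):
    s=ctrl.snapshot(n);s['T']=T;np.save(n+'18.npy',s,allow_pickle=True)
    im=s['color']
    if n=='side': im=cv2.resize(im[170:350,280:440],None,fx=3.3,fy=3.3,interpolation=cv2.INTER_CUBIC)
    save(n+'18.png',im)
E
```

```text
clock: 26.65
tool_pos: [0.6103, -0.2512, 0.388]
orientation: [17.4, 89.9, 110.7]
force: [-1.3, -0.0, -1.9]
opening: 0.0137
[[-0.    -0.998 -0.058  0.61 ]
 [ 0.001 -0.058  0.998 -0.251]
 [-1.     0.     0.001  0.388]
 [ 0.     0.     0.     1.   ]] [ -5.5  19.7  -2.7  -0.1 -67.6   8.9]
over [0.019  0.0122 0.0008] [ 2.14  0.07 -0.02]
```

View pics/side18.png

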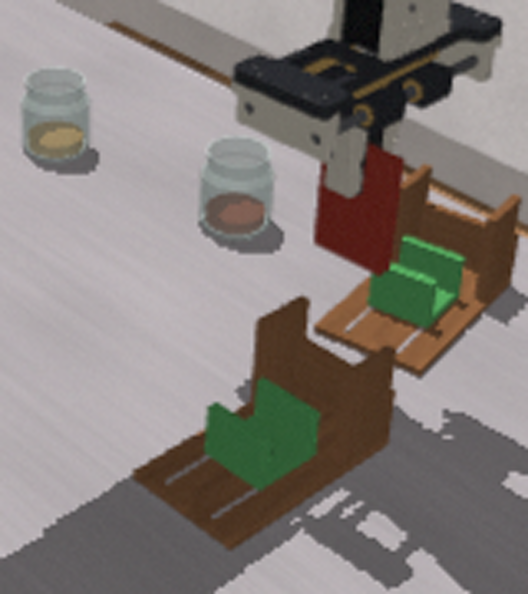

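View pics/wrist18.png

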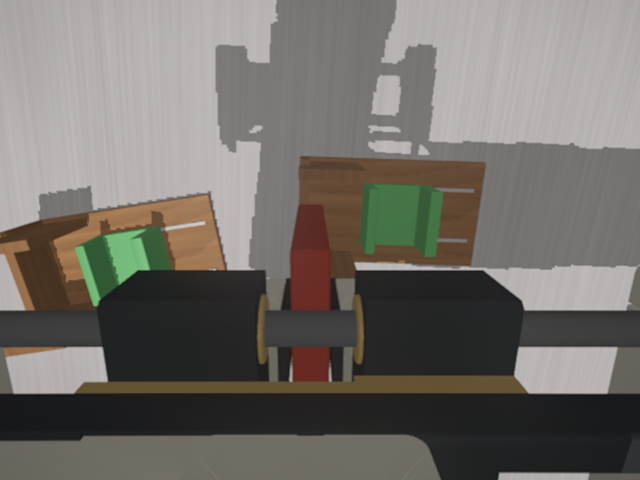

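```bash
python3 - <<'E'
from st import *
s=np.load('wrist18.npy',allow_pickle=True).item()
save('z3.png',cv2.resize(s['color'][140:280,290:495],None,fx=3.9,fy=3.9,interpolation=cv2.INTER_CUBIC))
E
```

```text
(no output)
```

View pics/z3.png

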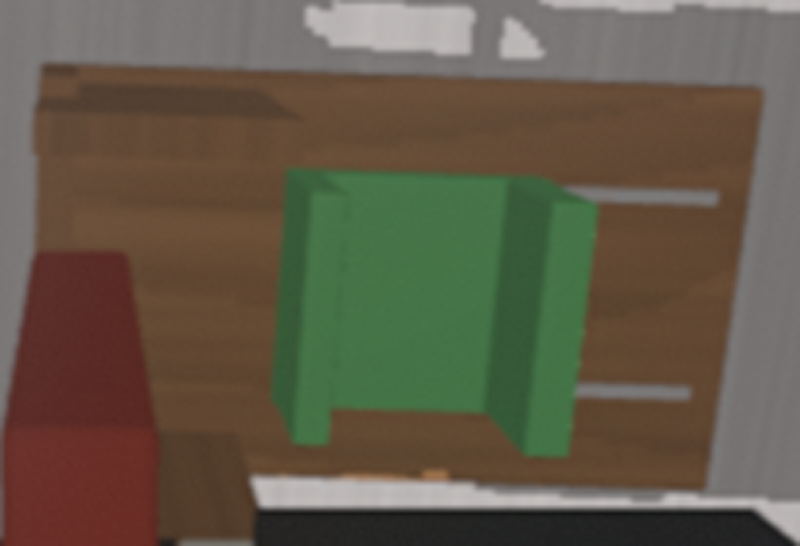

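```bash
python3 - <<'E'
from st import *
s=np.load('wrist18.npy',allow_pickle=True).item()
c=lambda z:(np.array(z)+.5)/3.9-.5+np.array((290,140))
W=onplane(s,c([(42,65),(763,88),(706,488)]),.008,s['T'])
th,o,r=fit([(.039,-.05),(-.131,-.05),(-.131,.05)],W);print(th.round(2),o.round(4),(r*1000).round(1).tolist())
# tile top face corners in full image near z = grasp+.012 ; 
T=s['T'];ztop=T[2,3]-.159+.012
print(onplane(s,[(292,247.5),(330,247.5)],ztop,T).round(4), 'tool y of mid', )
print('pad line',(T[:3,3]).round(4))
E
```

```text
1.77 [ 0.5835 -0.2511] [[-1.5, 0.3], [0.8, 0.8], [0.7, -1.1]]
[[ 0.619  -0.2828  0.241 ]
 [ 0.6062 -0.2836  0.241 ]] tool y of mid
pad line [ 0.6103 -0.2512  0.388 ]
```

Averaging the views, the stand origin is at (0.582, -0.2513) with yaw 1.5°. I align, then lower to just above the cheeks.

```bash
sed -i 's/O=np.array.*/O=np.array([.582,-.2513]);YAW=1.5/' f.py; python3 -m inch '[0.01,0.0125,0.001,1.9,0,0,0.006, 0.018,0,0,0,0,0,0.006, 0.014,0,0,0,0,0,0.006, 0,0,0,0,0,0,0.006]'
python3 - <<'E'
from f import *
print(T.round(3));show('at .19',stp(.015,0,.19));show('seat',stp(.015,0,.086))
for n in ('side','top','wrist'):
    s=ctrl.snapshot(n);s['T']=T;np.save(n+'19.npy',s,allow_pickle=True)
    im=s['color']
    if n=='side': im=cv2.resize(im[200:350,290:430],None,fx=4,fy=4,interpolation=cv2.INTER_CUBIC)
    save(n+'19.png',im)
E
```

```text
clock: 27.3
tool_pos: [0.5966, -0.246, 0.3482]
orientation: [-82.7, 89.7, 9.1]
force: [-0.6, 0.2, -2.5]
opening: 0.0143
[[ 0.005 -0.999 -0.032  0.597]
 [ 0.001 -0.032  0.999 -0.246]
 [-1.    -0.005  0.001  0.348]
 [ 0.     0.     0.     1.   ]]
at .19 [-0.0008 -0.0002 -0.0049] [0.36 0.04 0.29]
seat [ 0.1032  0.0003 -0.005 ] [0.36 0.04 0.29]
```

View pics/side19.png

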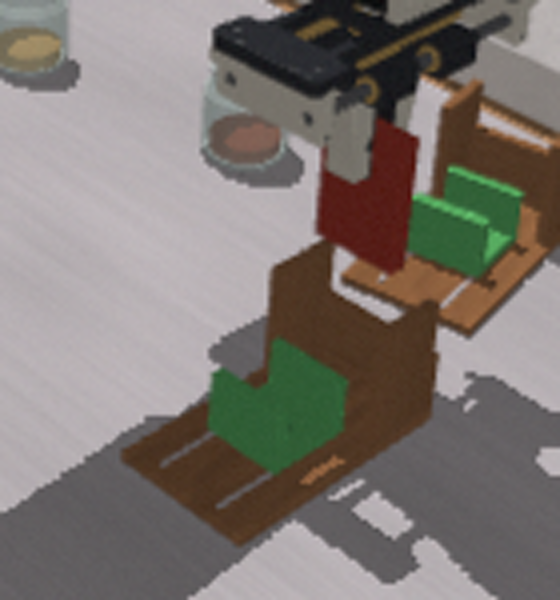

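View pics/wrist19.png

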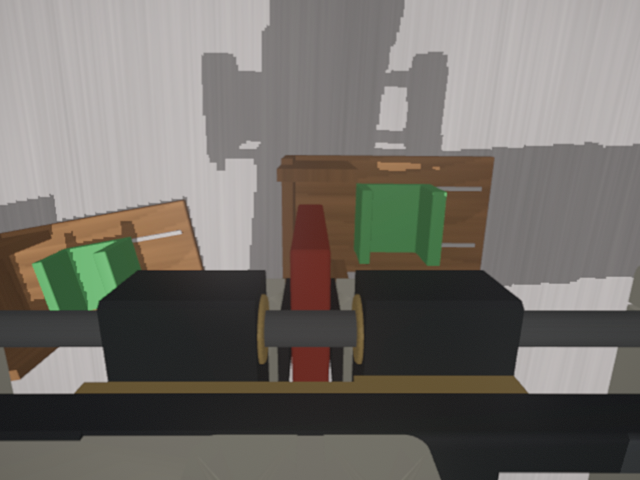

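```bash
python3 - <<'E'
from st import *
s=np.load('wrist19.npy',allow_pickle=True).item()
save('z4.png',cv2.resize(s['color'][145:285,270:380],None,fx=5,fy=5,interpolation=cv2.INTER_CUBIC)[:600])
t=np.load('side19.npy',allow_pickle=True).item()
save('z5.png',cv2.resize(t['color'][230:340,315:405],None,fx=5.4,fy=5.4,interpolation=cv2.INTER_CUBIC))
E
```

```text
(no output)
```

View pics/z4.png

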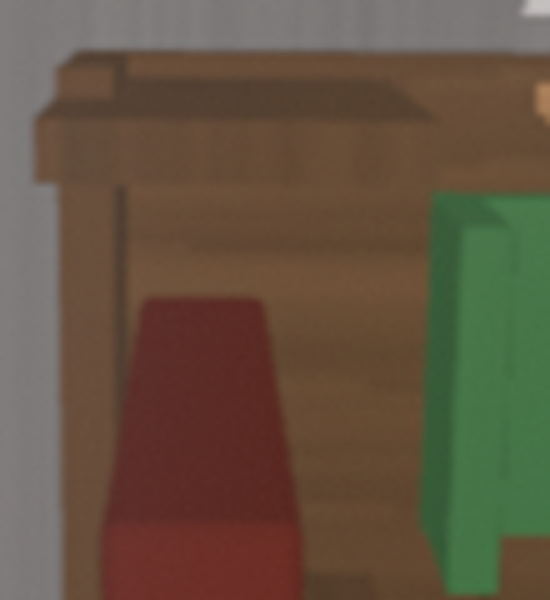

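```bash
python3 - <<'E'
from st import *
s=np.load('wrist19.npy',allow_pickle=True).item();T=s['T']
c=lambda z:(np.array(z)+.5)/5-.5+np.array((270,145))
print('cheek inner top y(-38):',onplane(s,c([(60,183),(300,183)]),.088,T).round(4).tolist())
print('cheek outer top y(-46):',onplane(s,c([(100,119)]),.088,T).round(4).tolist(),'rear x(38)',onplane(s,c([(37,150)]),.088,T).round(4).tolist())
print('panel bay edge x(30):',onplane(s,c([(117,250),(115,400)]),.053,T).round(4).tolist(), 'back x38',onplane(s,c([(62,300)]),.053,T).round(4).tolist())
zb=T[2,3]-.159-.078;print('tile bottom zb',zb,onplane(s,c([(143,298),(265,298)]),zb,T).round(4).tolist())
zt=zb+.09;print('tile top edge',onplane(s,c([(105,520),(300,520)]),zt,T).round(4).tolist())
print('tool',T[:3,3].round(4))
E
```

```text
cheek inner top y(-38): [[0.6176, -0.2863, 0.088], [0.5882, -0.2874, 0.088]]
cheek outer top y(-46): [[0.6128, -0.2942, 0.088]] rear x(38) [[0.6204, -0.2902, 0.088]]
panel bay edge x(30): [[0.6119, -0.2729, 0.053], [0.6117, -0.2511, 0.053]] back x38 [[0.6196, -0.2654, 0.053]]
tile bottom zb 0.11117635880594799 [[0.6063, -0.2766, 0.1112], [0.5926, -0.2771, 0.1112]]
tile top edge [[0.6058, -0.2774, 0.2012], [0.5926, -0.2779, 0.2012]]
tool [ 0.5966 -0.246   0.3482]
```

The wrist view gives the panel face at x = 0.612, a 5.6–8 mm gap from tile to panel, and the tile 2–5 mm off-centre towards +y. I nudge it and lower it between the cheeks.

```bash
python3 -m inch '[0,0,-0.0033,0.4,0,0.3,0.006, 0.01,0,0,0,0,0,0.006, 0.012,0,0,0,0,0,0.006, 0,0,0,0,0,0,0.006]'
python3 - <<'E'
from f import *
print(T.round(3));show('seat',stp(.015,0.0015,.086))
s=ctrl.snapshot('wrist');s['T']=T;np.save('wrist20.npy',s,allow_pickle=True)
save('z6.png',cv2.resize(s['color'][145:285,270:380],None,fx=5,fy=5,interpolation=cv2.INTER_CUBIC)[:600])
s=ctrl.snapshot('side');save('s20.png',cv2.resize(s['color'][220:340,310:410],None,fx=5,fy=5,interpolation=cv2.INTER_CUBIC))
E
```

```text
clock: 27.95
tool_pos: [0.5976, -0.2502, 0.3269]
orientation: [-93.8, 89.8, -2.4]
force: [0.5, -0.4, -1.0]
opening: 0.0141
[[ 0.003 -1.    -0.024  0.598]
 [-0.    -0.024  1.    -0.25 ]
 [-1.    -0.003 -0.     0.327]
 [ 0.     0.     0.     1.   ]]
seat [0.0819 0.0009 0.0008] [-0.1  -0.01  0.18]
```

View pics/z6.png

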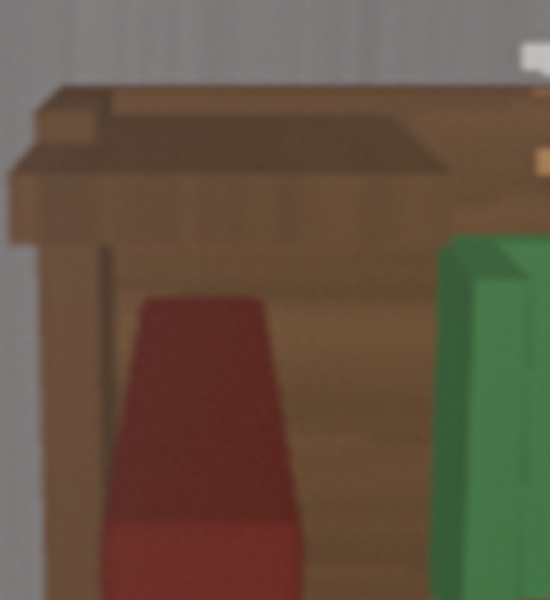

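View pics/s20.png

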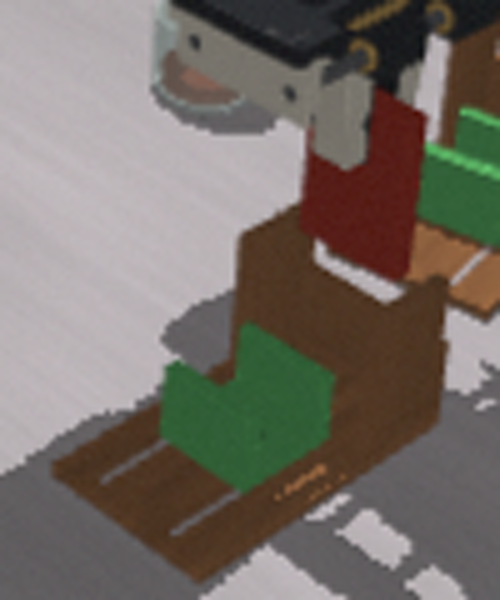

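The gap to the far cheek now reads about 7 mm (8 nominal), so I lower into the bay.

```bash
python3 -m inch '[0.015,0,0,0,0,0,0.006, 0.018,0,0,0,0,0,0.006, 0.018,0,0,0,0,0,0.006, 0.012,0,0,0,0,0,0.006, 0,0,0,0,0,0,0.006]'
python3 - <<'E'
from f import *
print(T.round(3));show('seat',stp(.015,0.0015,.086))
s=ctrl.snapshot('wrist');s['T']=T;np.save('wrist21.npy',s,allow_pickle=True)
save('z7.png',cv2.resize(s['color'][145:285,250:380],None,fx=5,fy=5,interpolation=cv2.INTER_CUBIC)[:600])
s=ctrl.snapshot('side');save('s21.png',cv2.resize(s['color'][220:340,310:410],None,fx=5,fy=5,interpolation=cv2.INTER_CUBIC))
E
```

```text
clock: 28.68
tool_pos: [0.5983, -0.2502, 0.2613]
orientation: [-98.2, 89.7, -6.8]
force: [0.2, 0.2, -1.2]
opening: 0.0135
[[ 0.005 -1.    -0.025  0.598]
 [-0.001 -0.025  1.    -0.25 ]
 [-1.    -0.005 -0.001  0.261]
 [ 0.     0.     0.     1.   ]]
seat [0.0163 0.0014 0.0008] [-0.09 -0.04  0.3 ]
```

View pics/z7.png

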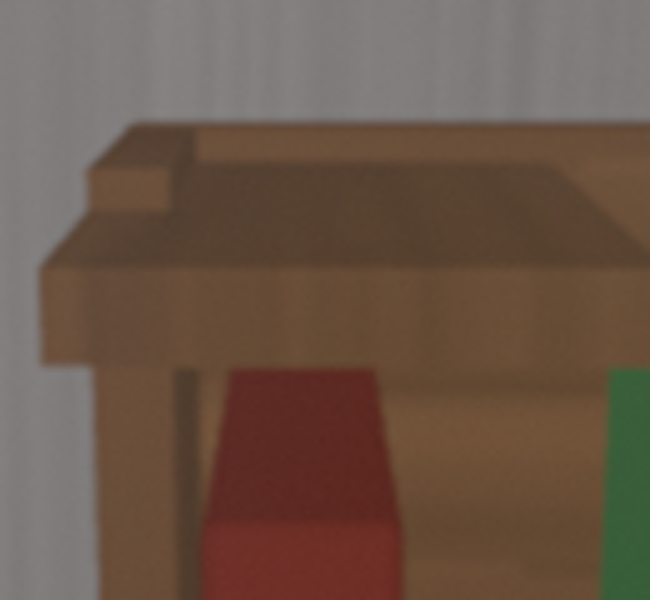

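View pics/s21.png

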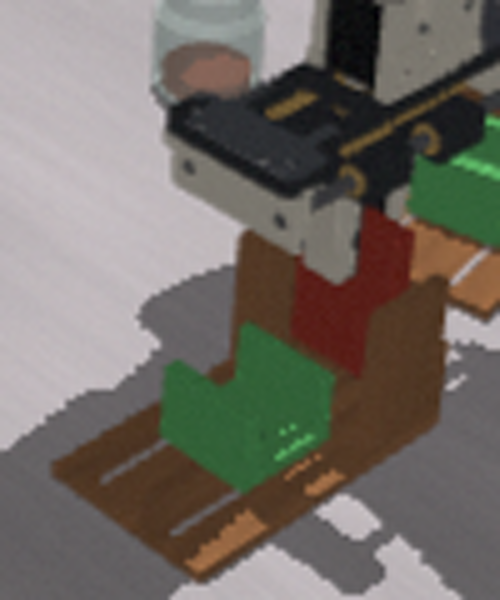

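The tile is between the cheeks and in front of the panel, with about 16 mm left. I ease it down.

```bash
python3 -m inch '[0.007,0.001,0,0,0,0.3,0.006, 0.005,0,0,0,0,0,0.006, 0,0,0,0,0,0,0.006]'; python3 -m inch '[0.003,0,0,0,0,0,0.006, 0.002,0,0,0,0,0,0.006]'; python3 -m inch '[0.002,0,0,0,0,0,0.006, 0.0015,0,0,0,0,0,0.006]'
```

```text
clock: 29.15
tool_pos: [0.5983, -0.2504, 0.2514]
orientation: [-112.7, 89.7, -21.3]
force: [-0.2, 0.2, -2.4]
opening: 0.0141
clock: 29.4
tool_pos: [0.5984, -0.2505, 0.2465]
orientation: [-111.6, 89.7, -20.1]
force: [-0.7, 0.6, -2.4]
opening: 0.014
clock: 29.65
tool_pos: [0.5987, -0.2505, 0.2445]
orientation: [-116.4, 89.6, -24.9]
force: [-5.5, 4.5, 16.9]
opening: 0.0137
```

Contact at z = 0.2445, where a tile seated on the 8 mm base should be. I release it.

```bash
python3 -m inch '[0,0,0,0,0,0,0.013, 0,0,0,0,0,0,0.018, 0,0,0,0,0,0,0.022, 0,0,0,0,0,0,0.028, 0,0,0,0,0,0,0.03, 0,0,0,0,0,0,0.03]'
python3 - <<'E'
from f import *
print(T.round(3));show('seat',stp(.015,0.0015,.086))
for n in ('side','top','wrist'):
    s=ctrl.snapshot(n);s['T']=T;np.save(n+'22.npy',s,allow_pickle=True)
    im=s['color']
    if n=='side': 
        c,nn,Pk,P,uv=redface(s,(350,240,410,310),minV=40);print(c.round(4),nn.round(3),'tilt',np.degrees(np.arcsin(nn[2])).round(2),len(Pk))
        im=cv2.resize(im[220:340,310:410],None,fx=5,fy=5,interpolation=cv2.INTER_CUBIC)
    save(n+'22.png',im)
E
```

```text
clock: 30.4
tool_pos: [0.5992, -0.2507, 0.2452]
orientation: [-115.0, 89.5, -23.5]
force: [0.5, -0.3, 0.3]
opening: 0.03
[[ 0.007 -1.    -0.026  0.599]
 [-0.003 -0.026  1.    -0.251]
 [-1.    -0.007 -0.003  0.245]
 [ 0.     0.     0.     1.   ]]
seat [0.0001 0.0022 0.0013] [ 0.   -0.2   0.42]
[ 0.5934 -0.2602  0.0596] [ 0.999  0.032 -0.003] tilt -0.15 162
```

View pics/side22.png

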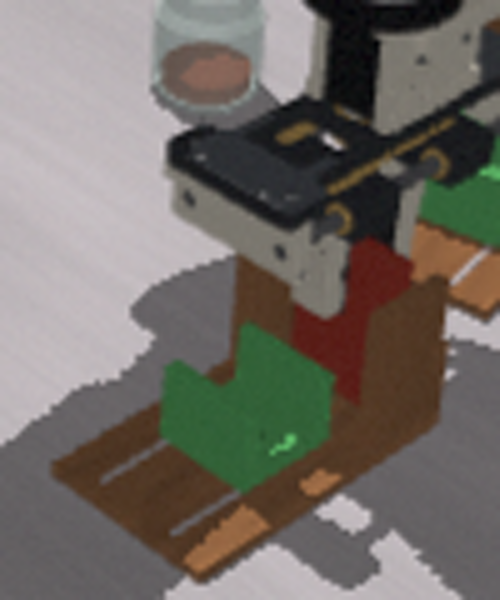

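View pics/wrist22.png

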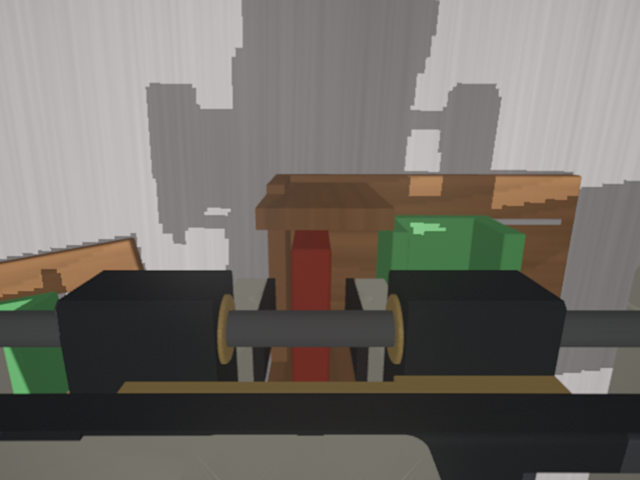

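The tile stands free between the cheeks: tilt -0.15°, about 5 mm from the panel. I withdraw straight up and turn the jaws across for the push.

```bash
python3 -m inch '[-0.008,0.001,0,0,0,0.3,0.03, -0.02,0,0,0,0,0,0.03, -0.03,0,0,0,0,0,0.03, -0.03,0,0,0,0,0,0.03, -0.03,0,0,0,0,0,0.03, -0.02,0,0,0,0,0,0.03, 0,0,0,0,0,0,0.03]'
python3 - <<'E'
from f import *
print(T.round(3),o['joint_pos'].round(1))
a=np.radians(YAW);p=O+np.array([np.cos(a),np.sin(a)])*-.115
show('pre',outpose([*p,.17],0,YAW))
for n in ('side','wrist'):
    s=ctrl.snapshot(n);s['T']=T;np.save(n+'23.npy',s,allow_pickle=True)
    im=s['color']
    if n=='side': 
        c,nn,Pk,P,uv=redface(s,(350,240,410,310),minV=40);print(c.round(4),nn.round(3),'tilt',np.degrees(np.arcsin(nn[2])).round(2),len(Pk))
        im=cv2.resize(im[220:340,310:410],None,fx=5,fy=5,interpolation=cv2.INTER_CUBIC)
    save(n+'23.png',im)
E
```

```text
clock: 31.42
tool_pos: [0.5973, -0.2503, 0.391]
orientation: [-154.4, 89.7, -62.9]
force: [0.4, 0.0, -0.1]
opening: 0.0299
[[ 0.002 -1.    -0.026  0.597]
 [-0.004 -0.026  1.    -0.25 ]
 [-1.    -0.002 -0.004  0.391]
 [ 0.     0.     0.     1.   ]] [ -5.4  18.4  -4.4   0.2 -67.1   6.9]
pre [ 0.0617  0.1304 -0.0003] [-89.99  -0.28  -0.1 ]
[ 0.5931 -0.2516  0.0668] [1.    0.02  0.001] tilt 0.08 309
```

View pics/side23.png

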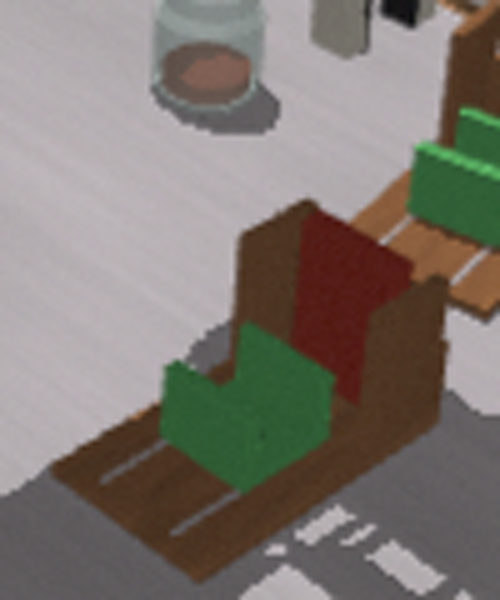

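View pics/wrist23.png

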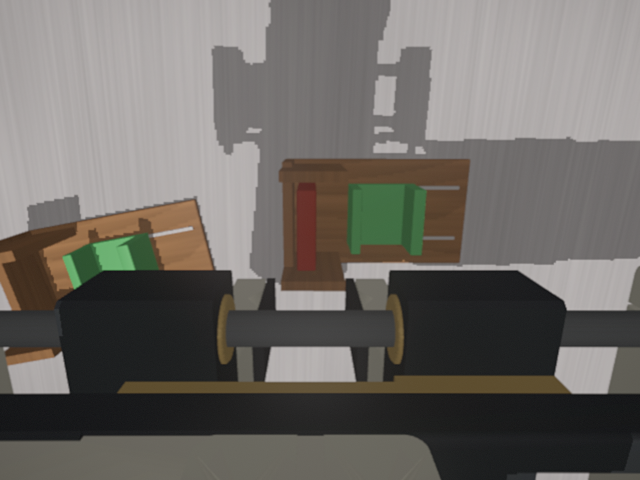

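The tile stands in the bay (red at (345,300) in the side crop, (307,225) in the wrist view). I move behind the stop and yaw 90°.

```bash
python3 -m inch '[0,0.03,0,0,0,0,0.0, 0,0.035,0,0,0,0,0.0, 0,0.035,0,0,0,0,0.0, 0,0.03,0,0,0,0,0.0, 0,0,0,-10,0,0,0, 0,0,0,-10,0,0,0, 0,0,0,-10,0,0,0, 0,0,0,-10,0,0,0, 0,0,0,-10,0,0,0, 0,0,0,-10,0,0,0, 0,0,0,-10,0,0,0, 0,0,0,-10,0,0,0, 0,0,0,-10,0,0,0, 0,0,0,0,0,0,0]'
python3 - <<'E'
from f import *
print(T.round(3),o['joint_pos'].round(1),o['opening'])
a=np.radians(YAW);p=O+np.array([np.cos(a),np.sin(a)])*-.115
show('pre',outpose([*p,.17],0,YAW)); show('low',outpose([*p,.053],0,YAW))
E
```

```text
clock: 33.28
tool_pos: [0.4572, -0.2521, 0.3716]
orientation: [-12.6, 88.2, 171.6]
force: [-1.0, 0.3, -0.0]
opening: 0.0004
[[-0.031  0.073 -0.997  0.457]
 [ 0.005 -0.997 -0.074 -0.252]
 [-1.    -0.007  0.03   0.372]
 [ 0.     0.     0.     1.   ]] [ -7.3   8.2 -20.6  -0.  -63.1 101.6] 0.0003586027504821831
pre [ 0.0423  0.0032 -0.011 ] [2.71 1.75 0.35]
low [ 0.1592  0.004  -0.0145] [2.71 1.75 0.35]
```

```bash
python3 -m inch '[0.01,0.003,-0.006,2.7,1.8,0.3,0, 0.03,0,0,0,0,0,0, 0.035,0,0,0,0,0,0, 0.035,0,0,0,0,0,0, 0.03,0,0,0,0,0,0, 0.015,0,0,0,0,0,0, 0,0,0,0,0,0,0]'
python3 - <<'E'
from f import *
print(T.round(3),o['joint_pos'].round(1),o['opening'])
a=np.radians(YAW);p=O+np.array([np.cos(a),np.sin(a)])*-.115
show('low',outpose([*p,.053],0,YAW))
for n in ('side','wrist'):
    s=ctrl.snapshot(n);s['T']=T;np.save(n+'24.npy',s,allow_pickle=True)
    im=s['color']
    if n=='side': 
        im=cv2.resize(im[210:350,300:420],None,fx=4.2,fy=4.2,interpolation=cv2.INTER_CUBIC)
    save(n+'24.png',im)
E
```

```text
clock: 34.15
tool_pos: [0.4617, -0.2543, 0.2087]
orientation: [-25.1, 89.8, 154.4]
force: [0.3, 0.0, 0.7]
opening: 0.0001
[[-0.003 -0.009 -1.     0.462]
 [ 0.002 -1.     0.009 -0.254]
 [-1.    -0.002  0.003  0.209]
 [ 0.     0.     0.     1.   ]] [ -7.5  19.2 -31.4  -0.1 -39.6  97.1] 0.0001437035344999429
low [-0.0033 -0.0001 -0.0054] [-2.   0.2  0.1]
```

View pics/side24.png

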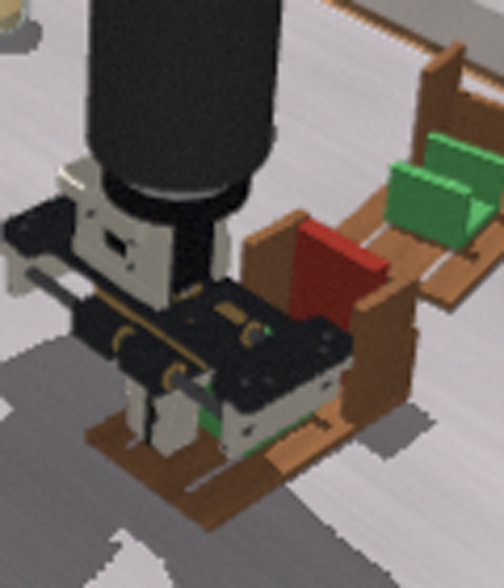

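View pics/wrist24.png

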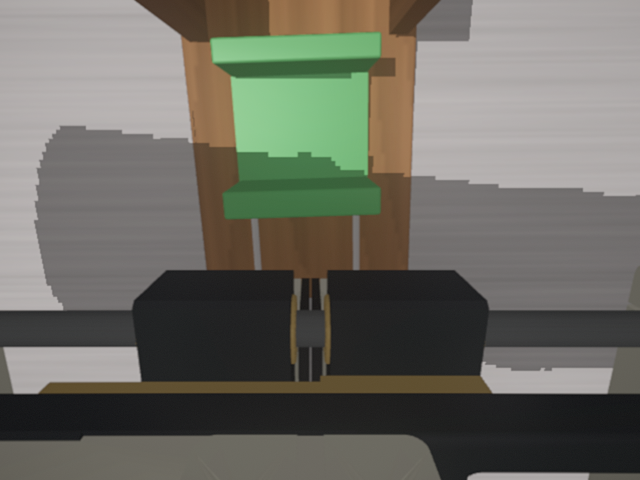

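The closed fingers are behind the stop's push tab, at (300,205) in the wrist view, centred on it and clear of the cheeks. I advance.

```bash
python3 -m inch '[-0.002,0,-0.008,-2,0.2,0,0, 0,0,-0.01,0,0,0,0, 0,0,-0.006,0,0,0,0]'; python3 -m inch '[0,0,-0.005,0,0,0,0, 0,0,-0.005,0,0,0,0]';python3 -m inch '[0,0,-0.005,0,0,0,0, 0,0,-0.005,0,0,0,0]'
python3 - <<'E'
from f import *
print(T.round(3))
s=ctrl.snapshot('wrist');s['T']=T;np.save('wrist25.npy',s,allow_pickle=True);save('wrist25.png',s['color'])
E
```

```text
clock: 34.62
tool_pos: [0.4888, -0.2543, 0.2148]
orientation: [-179.8, 89.6, 1.9]
force: [-0.7, 1.6, 0.6]
opening: 0.0005
clock: 34.88
tool_pos: [0.4989, -0.254, 0.2149]
orientation: [-177.2, 89.7, 4.4]
force: [-2.7, -0.4, 2.7]
opening: 0.0003
clock: 35.12
tool_pos: [0.5091, -0.2537, 0.2148]
orientation: [-174.4, 89.7, 7.2]
force: [-2.1, -0.4, 1.5]
opening: 0.0006
[[ 0.004  0.028 -1.     0.509]
 [ 0.001 -1.    -0.028 -0.254]
 [-1.    -0.    -0.004  0.215]
 [ 0.     0.     0.     1.   ]]
```

View pics/wrist25.png

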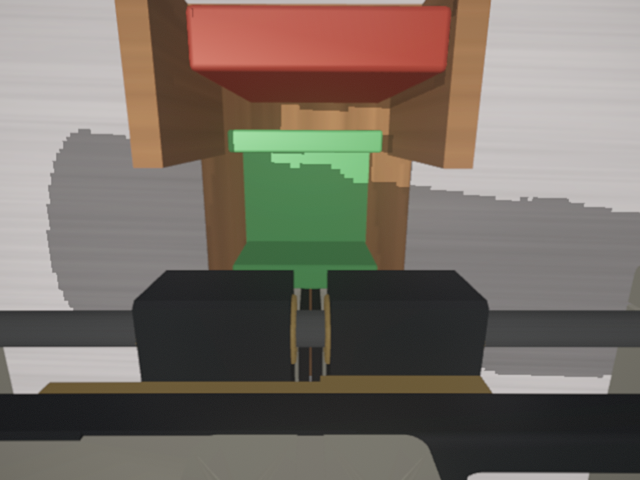

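Force is about 2 N, so the stop is sliding, and there is still a gap to the tile in the wrist view. I continue in small steps.

```bash
python3 -m inch '[0.001,0,-0.004,0,0,0,0, 0,0,-0.004,0,0,0,0]'; python3 -m inch '[0,0,-0.003,0,0,0,0, 0,0,-0.002,0,0,0,0]'; python3 -m inch '[0,0,-0.002,0,0,0,0, 0,0,-0.002,0,0,0,0]'
python3 - <<'E'
from f import *
print(T.round(3))
s=ctrl.snapshot('wrist');s['T']=T;save('wrist26.png',s['color'])
s=ctrl.snapshot('side');c,nn,Pk,P,uv=redface(s,(350,240,410,310),minV=40);print(c.round(4),nn.round(3),'tilt',np.degrees(np.arcsin(nn[2])).round(2),len(Pk));save('s26.png',cv2.resize(s['color'][210:350,300:420],None,fx=4.2,fy=4.2,interpolation=cv2.INTER_CUBIC))
E
```

```text
clock: 35.42
tool_pos: [0.5179, -0.2534, 0.2137]
orientation: [-174.3, 89.7, 7.4]
force: [-1.3, -1.1, 0.9]
opening: 0.0002
clock: 35.67
tool_pos: [0.5232, -0.2533, 0.2136]
orientation: [-173.0, 89.8, 8.6]
force: [-2.8, -0.7, 1.3]
opening: 0.0004
clock: 35.92
tool_pos: [0.5268, -0.2532, 0.2136]
orientation: [-163.4, 89.9, 18.2]
force: [-7.3, -1.8, 4.9]
opening: 0.0004
[[ 0.002  0.028 -1.     0.527]
 [ 0.001 -1.    -0.028 -0.253]
 [-1.    -0.001 -0.002  0.214]
 [ 0.     0.     0.     1.   ]]Traceback (most recent call last):
  File "<stdin>", line 4, in <module>
  File "h.py", line 42, in redface
    v,u=np.nonzero(m);P=bydepth(s,np.c_[u,v],T);k=s['depth'][v,u]>0;P=P[k];uv=np.c_[u,v][k]
                        ~~~~~~~^^^^^^^^^^^^^^^^
  File "h.py", line 22, in bydepth
    r=rays(s,px); z=np.array([s['depth'][int(round(v)),int(round(u))] for u,v in px])
  File "h.py", line 15, in rays
    u=cv2.undistortPointsIter(px,s['K'],d,None,None,(3,50,1e-10)).reshape(-1,2)
      ~~~~~~~~~~~~~~~~~~~~~~~^^^^^^^^^^^^^^^^^^^^^^^^^^^^^^^^^^^^
cv2.error: OpenCV(4.12.0) /io/opencv/modules/calib3d/src/undistort.dispatch.cpp:347: error: (-215:Assertion failed) CV_IS_MAT(_src) && CV_IS_MAT(_dst) && (_src->rows == 1 || _src->cols == 1) && (_dst->rows == 1 || _dst->cols == 1) && _src->cols + _src->rows - 1 == _dst->rows + _dst->cols - 1 && (CV_MAT_TYPE(_src->type) == CV_32FC2 || CV_MAT_TYPE(_src->type) == CV_64FC2) && (CV_MAT_TYPE(_dst->type) == CV_32FC2 || CV_MAT_TYPE(_dst->type) == CV_64FC2) in function 'cvUndistortPointsInternal'
```

View pics/wrist26.png

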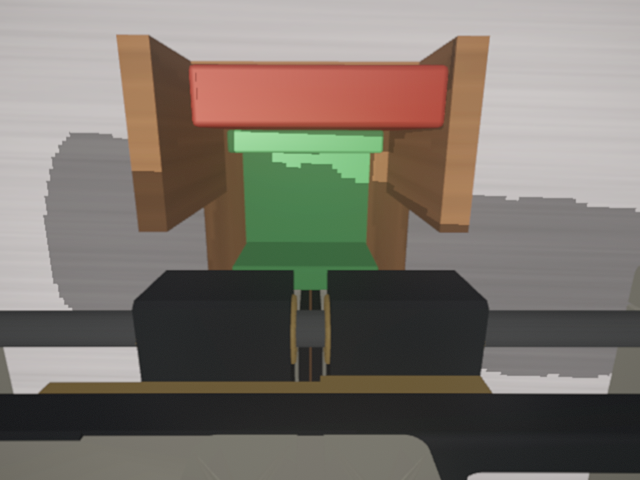

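Force has risen to 7 N and tile and stop are touching. A few more small pushes will confirm the tile is against the panel.

```bash
python3 -m inch '[0,0,-0.0015,0,0,0,0]'; python3 -m inch '[0,0,-0.002,0,0,0,0]'; python3 -m inch '[0,0,-0.002,0,0,0,0]'
python3 - <<'E'
from f import *
s=ctrl.snapshot('wrist');s['T']=T;save('wrist27.png',s['color'])
s=ctrl.snapshot('side');save('s27.png',cv2.resize(s['color'][210:350,300:420],None,fx=4.2,fy=4.2,interpolation=cv2.INTER_CUBIC))
E
```

```text
clock: 36.15
tool_pos: [0.5273, -0.2532, 0.2134]
orientation: [-76.4, 89.9, 105.2]
force: [-8.6, -0.9, 5.5]
opening: 0.0005
clock: 36.28
tool_pos: [0.5279, -0.2533, 0.2131]
orientation: [-22.8, 89.8, 158.8]
force: [-10.0, -0.4, 6.1]
opening: 0.0006
clock: 36.4
tool_pos: [0.5284, -0.2533, 0.2129]
orientation: [-16.4, 89.6, 165.1]
force: [-9.8, -1.0, 6.2]
opening: 0.0002
```

View pics/wrist27.png

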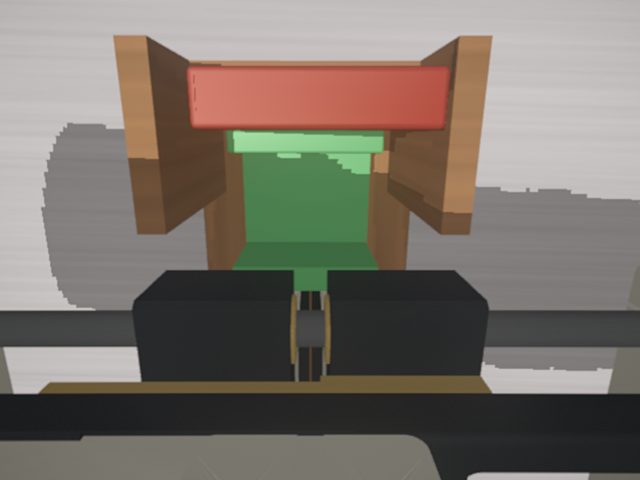

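View pics/s27.png

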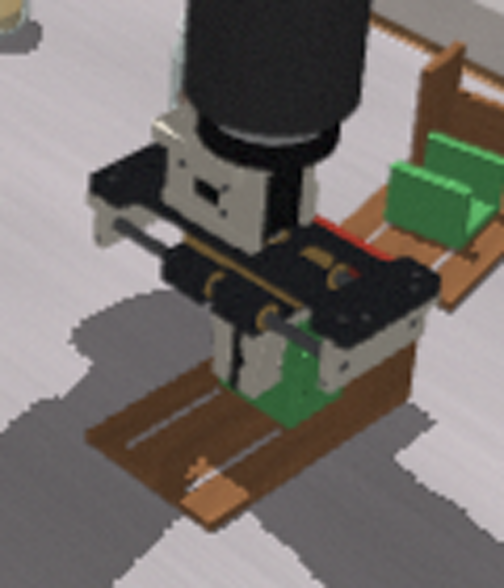

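```bash
python3 -m inch '[0,0,-0.003,0,0,0,0]'; python3 -m inch '[0,0,-0.003,0,0,0,0]'; python3 -c "
from f import *
print(T.round(3),o['force'].round(1),o['moment'].round(2))"
```

```text
clock: 36.62
tool_pos: [0.5293, -0.2533, 0.2125]
orientation: [-13.1, 89.3, 168.4]
force: [-12.4, -1.3, 8.9]
opening: 0.0004
clock: 36.75
tool_pos: [0.5302, -0.2534, 0.2122]
orientation: [-11.7, 89.0, 169.8]
force: [-11.7, -0.5, 8.1]
opening: 0.0005
[[-0.018  0.025 -1.     0.53 ]
 [ 0.003 -1.    -0.025 -0.253]
 [-1.    -0.004  0.018  0.212]
 [ 0.     0.     0.     1.   ]] [-11.7  -0.5   8.1] [-0.35  3.98 -0.  ]
```

The fingertips have stopped: tip x was 0.5274 and is now 0.5270, while the wrist flexes at 12 N. The tile is clamped against the panel. I back off, rise and check.

```bash
python3 -m inch '[0,0,0.003,0,0.5,0,0, 0,0,0.008,0,0.5,0,0, 0,0,0.015,0,0,0,0, 0,0,0.015,0,0,0,0, -0.03,0,0,0,0,0,0, -0.05,0,0,0,0,0,0, -0.05,0,0,0,0,0,0, -0.05,0,0.02,0,0,0,0, 0,0,0.05,0,0,0,0, 0,0,0,0,0,0,0]'
python3 - <<'E'
from f import *
print(T.round(3),o['force'].round(1))
for n in ('side','top','wrist'):
    s=ctrl.snapshot(n);s['T']=T;np.save(n+'28.npy',s,allow_pickle=True);im=s['color']
    if n=='side':
        c,nn,Pk,P,uv=redface(s,(340,230,410,310),minV=40);print(c.round(4),nn.round(3),'tilt',np.degrees(np.arcsin(nn[2])).round(2),len(Pk))
        save('s28.png',cv2.resize(im[210:350,300:420],None,fx=4.2,fy=4.2,interpolation=cv2.INTER_CUBIC))
    save(n+'28.png',im)
E
```

```text
clock: 38.0
tool_pos: [0.4102, -0.2566, 0.3977]
orientation: [-154.0, 89.6, 27.5]
force: [-0.2, -0.2, -0.0]
opening: 0.0004
[[ 0.006  0.025 -1.     0.41 ]
 [ 0.003 -1.    -0.025 -0.257]
 [-1.    -0.003 -0.006  0.398]
 [ 0.     0.     0.     1.   ]] [-0.2 -0.2 -0. ]
[ 0.5982 -0.2523  0.0814] [1.    0.025 0.009] tilt 0.53 199
```

View pics/s28.png

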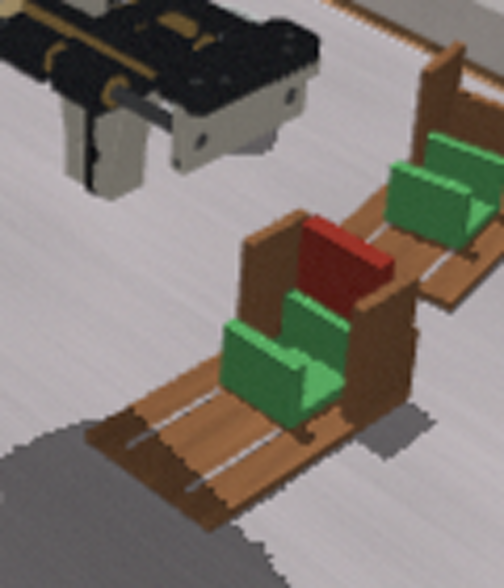

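View pics/wrist28.png

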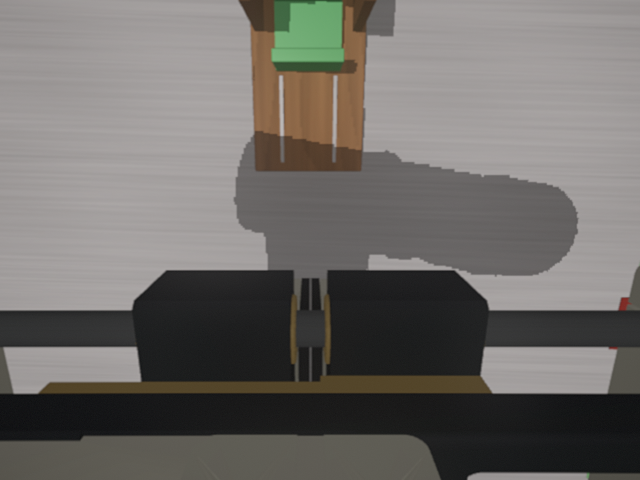

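View pics/side28.png

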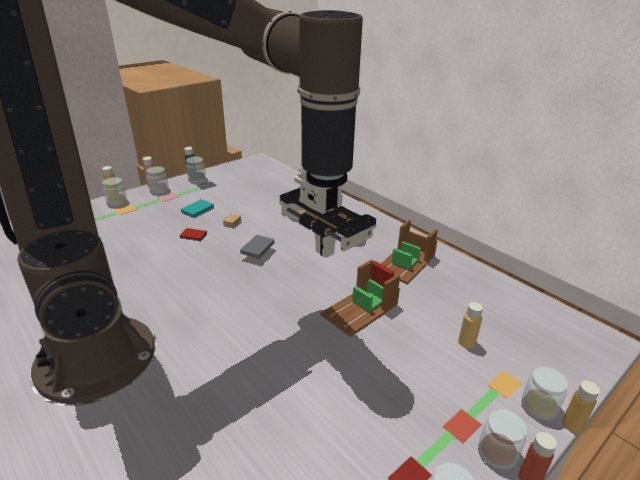

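```bash
python3 - <<'E'
from h import *
a=np.load('top12.npy',allow_pickle=True).item();b=np.load('top28.npy',allow_pickle=True).item();z=np.load('top0.npy',allow_pickle=True).item()
for n,s in (('open',a),('now',b)):
    hsv=cv2.cvtColor(s['color'],cv2.COLOR_RGB2HSV);m=(hsv[...,0]>50)&(hsv[...,0]<75)&(hsv[...,1]>130);m[:, :380]=0;m[:,450:]=0;m[:225]=0;m[320:]=0
    v,u=np.nonzero(m);k=np.bincount(v).argmax();print(n,len(v),v.min(),v.max(),onplane(s,[[np.median(u),v.max()+.5],[np.median(u),v.min()-.5]],.053).round(4).tolist())
d=cv2.absdiff(z['color'],b['color']).max(2)
for nm,(x0,y0,x1,y1) in dict(grey=(255,265,300,315),ochre=(215,180,260,222),rust=(300,165,340,205),bottle=(490,210,530,245),turq=(130,265,165,312)).items(): print(nm,'diff>40 px:',int((d[y0:y1,x0:x1]>40).sum()))
save('top28c.png',cv2.resize(b['color'][130:320,200:540],None,fx=2.3,fy=2.3,interpolation=cv2.INTER_CUBIC))
save('stopc.png',cv2.resize(np.load('side28.npy',allow_pickle=True).item()['color'][255:315,345:405],None,fx=9,fy=9,interpolation=cv2.INTER_CUBIC))
E
```

```text
open 164 262 281 [[0.5058, -0.2487, 0.053], [0.5557, -0.2494, 0.053]]
now 247 246 268 [[0.5382, -0.2466, 0.053], [0.5959, -0.2476, 0.053]]
grey diff>40 px: 0
ochre diff>40 px: 0
rust diff>40 px: 0
bottle diff>40 px: 0
turq diff>40 px: 0
```

View pics/top28c.png

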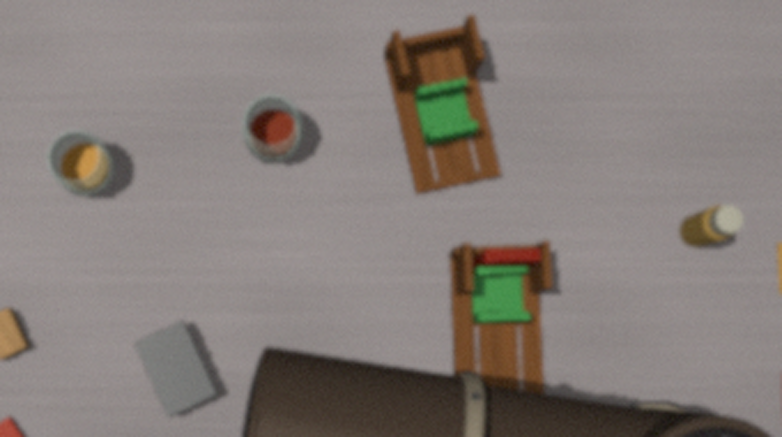

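View pics/stopc.png

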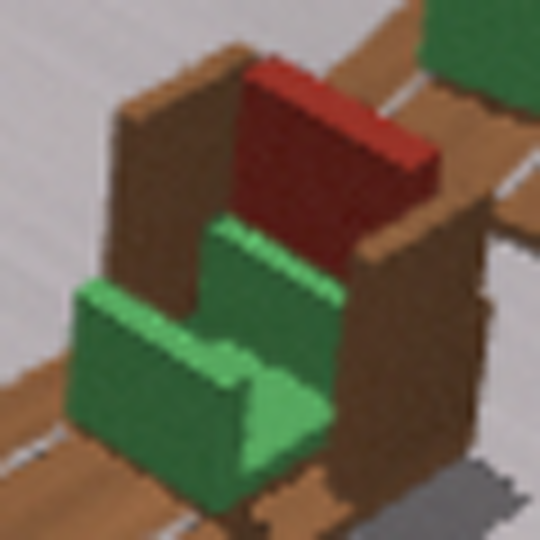

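The last checks agree: the tile is upright, its back face at x ≈ 0.612 is on the panel, and the stop face at about 0.597 meets the tile face at 0.598. Nothing else has moved and the robot is clear, so I hand in.

```bash
python3 -c "
from plant import ctrl
print(ctrl.get_obs()['clock']);print(ctrl.close_job())"
```

```text
38.15
the job is handed in; nothing more can be done
None
```

The red tile is standing in the near stand, held between the back panel and the green stop. I handed the job in at 38.2 s with the robot touching nothing. I stood the tile on a short edge on the bare counter and let go. Then I took it by its top edge, set it between the cheeks, and pushed the stop until the fingertips stopped moving at about 12 N.

**Last checks:**
- **Tile:** it leans about 0.5° from upright. Its back face measures x ≈ 0.612 m, the same as the panel.
- **Stop:** its face is at 0.597 m against the tile's front at 0.598 m, so they meet within measuring error.
- **Other things:** the grey tile, both jars, the bottle and the turquoise tile show no change in the top view.

**What disagreed:**
- **Wrist camera:** its tilted view was about 5 mm off the top view for both the tile and the stand. I used the top view, arm-model and side readings for the tile, and the average of the top view and a later upright wrist view for the stand.
- **Stop travel:** the top view gave 32 mm at the tab and 40 mm at the clamping face, against 36 mm expected. The green blob was cut short in the earlier picture. I relied on the blocked push and the touching faces instead.

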